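Level the mounted metal specimens in the hand press and put them away

ROBOT

A 6-joint arm with a two-finger parallel gripper is mounted at the origin on the work surface. World frame = base frame: x ahead of the robot, y to its left, z up, the work surface at z = 0. Lengths are in m, angles in rad, forces in N, time in s.
With the tool pointing down it reaches from about 0.3 to 0.875 m from the base axis. Payload 6.4 kg.
Tool frame: the origin (TCP) lies midway between the tips of the shut fingers; the grasp point (between the pads) lies 19 mm behind it; z points along the fingers, y is the line along which they close (so a half turn about z gives the same grasp; the last joint's range is limited). The gripper opens to 85 mm and grips with 20 to 120 N. Pads are 22 mm wide; open, the fingers measure 114 mm over their backs; the gripper's body (76 mm by 85 mm) begins 54 mm behind the grasp point. The pads swing forward as they close: fully open they stand 13 mm farther back than shut.
Start: joints at [-1.366, 0.181, 1.607, -0, 1.354, -0.206], TCP at [0.23, -0.527, 0.231] pointing down, gripper open.
Joint ranges: [-2.99, 2.99], [-0.89, 2.07], [0.3, 2.58], [-1.14, 4.28], [0, 2.63], [-3.12, 3.12]. Speed limits (rad/s): [2.57, 2.57, 3.01, 3.14, 3.14, 3.14].

INTERFACE

Orientations are given as a unit quaternion [w, x, y, z].
In Python, from bench import * gives the robot as it stands.
- The arm moves only by the tool play_rows, never from a script. Its argument "plan" is a list of rows, each a list of 3 entries, a list of its own where there are three numbers: the finger opening in mm, from 0 to 85.4, then the shift along the tool's x, y, z normalised to -1 to 1, where 1 is 40 cm, then the turn about the tool's z normalised to -1 to 1, where 1 is pi rad. A call has 1 to 10 rows; each row is the pose to reach, as a shift and turn from the pose commanded when the call began, along the tool's axes at that moment, turning the shorter way round; what a row does not reach only later rows make up. A row lasts 1/10 s, in which the tool goes at most 50 mm and 8.59 degrees, less where a joint would pass 70% of its speed; a pose out of reach is approached as far as the arm can. A call with a number of a shift or a turn outside -1 to 1 is refused whole. A call with a gripper value outside its range is refused whole. The fingers move at their own pace and stop on an object; the grip force is fixed at half the most. Time passes only in rows, so rows that repeat a pose let the fingers close. It gives the time, the measured TCP pose, the force, the opening and the grip force at its end, in the units of the state.
- get_obs(): the state, without advancing time (a new reading comes with each control period).
- camera(name): name is "scene" or "top" or "wrist"; returns a dict with "image" (400x640x3 uint8, red, green, blue), "range_z" (400x640 float32, m along the optical axis (not along the pixel's ray), 0 where there is no reading), "intrinsics" (3x3 intrinsics, pixels), "rvec" (rotation vector, rad) and "tvec" (3), from world to camera coordinates, as OpenCV has them; the wrist camera has in their place "T_tool_cam" (4x4, takes a point from camera to tool coordinates, whose origin is the TCP and whose axes are the flange's). Camera axes: x right, y down, z forward; pixel columns grow to the right and rows downward; lengths in m; the calibration is good to about 2 mm. A picture is of the moment at which its call begins: read the wrist's pose just before it.
- hand_in(): hands the job in; it is judged then, once.
Trained networks look in a picture, given as the dict that the camera call returned (one of the last four; its "shot" number tells which), for a name from the list of things; names that differ only in an ending like _2 or _b are one class to them, and where a whole thing is asked for, a point or a joint stands for the part that bears it (a point fixed in the world has none). Each returns a list of dicts, best first, with "conf" (0 to 1); they miss things now and then, are a little off and sometimes report something else, mostly with a low value. They report only what shows in the picture. A call takes as long as a camera call. They do not tell look-alikes from the thing itself.
- search_frame(picture, label): "rect" ([centre column, centre row, width, height] in pixels, round what is visible of it).
- masks_of(picture, label): "mask" (400x640 bool, what is visible of it) and "rect" ([centre column, centre row, width, height] in pixels, round what is visible of it).
The state is a dict: "time_s": time; "q": joint angles; "dq": joint speeds; "joint_efforts": joint torques, N m; "eef_pos": TCP position; "eef_rot": TCP orientation; "wrist_force": force on the tool from outside, world axes, zero at the start; "torque": the same for the moment, N m; "opening": opening from 0.0 (shut) to 1.0 (fully open); "grasp_force": force on a finger pad.
Only numpy, scipy, OpenCV 4.12 (cv2) and the standard library are available. Lean on these libraries where they do the work, as an engineer would, in place of code of your own. Each camera call takes 0.05 s, during which the arm holds its last target. There are 200 camera calls.

TASK

Level the specimens: one at a time lay each specimen holder on the press inside the blue outline, so that its round black mount is under the ram, swing the lever all the way down to its stop so that the mount is pushed level with its collar, and let the lever come back up. Then lay every levelled holder flat in the open drawer of the specimen cabinet, mounts facing up and none on top of another, and slide the drawer fully shut. Take the holders by their orange grips, never touch the polished faces of the mounts with the gripper, and leave the other things on the bench where they stand.

Things in the scene. Friction and masses are not known exactly. Their poses are not given: they have to be found in the camera images.
- press: Fixed cream levelling press. Origin on the bench under the ram's axis; x from the open front to the column, y to the lever's side. Base x -190 to +100, 130 wide, 20 thick; column x +42 to +105, 70 wide; head x -30 to +46, 64 wide, 96 to 220 above the bench (mm). Ram foot, 46 mm across: 65 mm above the base at rest, 30 at the stop. Holders go in from the front below the ram.
- anvil (a point): Point on top of the base plate, 20 mm above the bench, on the ram's axis; axes as the press's. A holder lies right when its mount's centre is above this point (10 mm off is still good) and its x is along the press's x: its origin is then 58 mm in front (-x), its plate inside the thin blue painted outline, 172 by 58 mm.
- lever (a joint): Angle of the press's lever, rad: 0 at rest (up), 1.0 at its lower stop. A spring brings it back to 0 when let go. The ram goes down 35 mm per rad. Needs 2 to 5 N at the knob with the press empty, about 10 N while a mount is being pushed in.
- lever_knob (a point): Centre of the 36 mm red ball on the end of the lever, a 14 mm rod. It moves in the press's y-z plane, 200 mm from lever_hinge: at rest the lever points to the press's +y and 0.65 rad above level (ball 301 mm above the bench), at the stop 0.35 rad below level (111 mm). Pinch it lightly (about 30 N, so that it can turn) from above, fingers on its press-x sides.
- lever_hinge (a point): Point on the lever's axis, 180 mm above the bench on the ram's axis, inside the head; axes as the press's. The lever turns about the press's x axis.
- holder1: Loose specimen holder: aluminium plate 170 (x) by 50 (y) by 8 mm. At +x a round collar 50 mm across, centred at x = +58, rim 30 mm above the underside; at -x an orange grip block 50 (x) by 22 (y) mm, 8 to 36 mm above the underside, centred at x = -57. Origin in the middle of the underside, z up. About 0.3 kg with its mount. May be absent (None).
- mount1: Round black mount, 40 mm across, tight in the collar of holder1, a polished specimen in its face (grey steel, rectangular). Origin at the centre of that upper face, axes as the holder's. It starts 6 to 8 mm above the collar's rim (36 to 38 mm above the holder's underside); 30 N moves it down; the ram at its stop leaves it level with the rim (about 30 mm). Absent with its holder.
- holder2: Like holder1. May be absent (None).
- mount2: Round black mount, 40 mm across, tight in the collar of holder2, a polished specimen in its face (yellow brass, round). Origin at the centre of that upper face, axes as the holder's. It starts 6 to 8 mm above the collar's rim (36 to 38 mm above the holder's underside); 30 N moves it down; the ram at its stop leaves it level with the rim (about 30 mm). Absent with its holder.
- holder3: Like holder1. May be absent (None).
- mount3: Round black mount, 40 mm across, tight in the collar of holder3, a polished specimen in its face (copper, rectangular). Origin at the centre of that upper face, axes as the holder's. It starts 6 to 8 mm above the collar's rim (36 to 38 mm above the holder's underside); 30 N moves it down; the ram at its stop leaves it level with the rim (about 30 mm). Absent with its holder.
- cab_drawer0 (a joint): Opening of the specimen cabinet's upper drawer, m: 0 is shut, 0.21 fully open; starts open by about 0.2. Slides with about 1 N of friction. The cabinet is fixed, white, 300 by 300 mm and 170 mm high, with two blue drawer fronts towards the robot.
- cab_drawer0_handle (a point): Middle of the steel bar handle (120 mm long, along the drawer's y) on the upper drawer, 35 mm in front of the drawer's face, 132 mm above the bench; moves with the drawer, axes as drawer_floor.
- drawer_floor (a point): Middle of the front edge of the upper drawer's inner floor, 95 mm above the bench; moves with the drawer. x points into the cabinet (drawer opens to -x), z up. Inside: x 0 to 255, y -129 to +129 mm, walls 53 mm high (front 64). Open by d, the cabinet's top covers all beyond x = d - 0.007 m. The holders fit side by side along x, grips to -x.
- wash_bottle: White plastic wash bottle with red cap, 64 mm across, 170 mm high; origin at the centre of its underside. Bystander.
- etchant: Amber glass bottle with black cap, 60 mm across, 130 mm high; origin at the centre of its underside. Bystander.
- paste_jar: White jar with green lid, 56 mm across, 50 mm high; origin at the centre of its underside. Bystander.
- cup: Small white plastic cup, 48 mm across, 38 mm high; origin at the centre of its underside. Bystander.
- dish: Glass dish with lid, 80 mm across, 16 mm high; origin at the centre of its underside. Bystander.
- tweezers: Steel tweezers lying flat, 130 mm long, 8 mm high (origin at mid-length); origin at the centre of its underside. Bystander.
- loupe: Black loupe standing on end, 40 mm across, 35 mm high; origin at the centre of its underside. Bystander.
Mind the look-alikes: they are no part of the job. Leave any red look-alike of the holder3 alone.

How it is judged:
By the outcome, as a careful person would: the job done as asked, in the order asked, and still so for the second after the job is handed in, with the robot touching nothing.
Of holder1, holder2, holder3 only 2 to 3 are there at a start; the rules pass over those that are not, and their reading is None.
At some moment in a run one of holder1, holder2, holder3 may be knocked a few centimetres aside while the robot is not near it.
It also fails if it takes over 210 s, if anything falls off the work surface, if the arm or the gripper's body presses on something with over 40 N, if the wrist force passes 120 N, or if a joint passes its speed limit or range.

## Working session

There is one attempt and no reset: what is moved stays moved. The work goes in short steps, Python scripts to look and compute and a tool call to move; the robot and the scene stay as the last step left them, time stands still between calls to the robot, and variables do not carry over. Pictures are saved under pics/ and viewed, at most 14 in all, crops included, and the job is handed in when it is done.

Besides the shell and the picture viewer there is one more tool, called after "Call:" as a command line: name --argument value ..., lists and objects as JSON in quotes. play_rows: Moves the arm, as the interface text tells. Its arguments: {"type":"object","properties":{"plan":{"type":"array","items":{"type":"array"}}},"required":["plan"]}

```bash
ls; mkdir -p pics
cat > h.py <<'E'
from bench import *
import numpy as np, cv2
from scipy.spatial.transform import Rotation as R
def T_wc(p):
    if 'rvec' in p:
        T=np.eye(4);T[:3,:3]=cv2.Rodrigues(np.array(p['rvec'],float))[0];T[:3,3]=np.ravel(p['tvec']);return np.linalg.inv(T)
    return p['T_wc']
def shot(n):
    o=get_obs();p=camera(n)
    if n=='wrist':
        q=o['eef_rot'];T=np.eye(4);T[:3,:3]=R.from_quat([q[1],q[2],q[3],q[0]]).as_matrix();T[:3,3]=o['eef_pos']
        p['T_wc']=T@np.array(p['T_tool_cam'])
    return p
def cloud(p):
    K=np.array(p['intrinsics']);z=p['range_z'];v,u=np.mgrid[:400,:640]
    c=np.stack([(u-K[0,2])/K[0,0]*z,(v-K[1,2])/K[1,1]*z,z],-1);T=T_wc(p)
    w=c@T[:3,:3].T+T[:3,3];w[z<=0]=np.nan;return w
def proj(p,P):
    T=np.linalg.inv(T_wc(p));c=np.atleast_2d(P)@T[:3,:3].T+T[:3,3];K=np.array(p['intrinsics']);x=c@K.T;return x[:,:2]/x[:,2:]
def save(p,f,crop=None,s=1):
    im=p['image'][:,:,::-1]
    if crop: a,b,c,d=crop;im=im[b:d,a:c]
    cv2.imwrite('pics/'+f,cv2.resize(im,None,fx=s,fy=s,interpolation=cv2.INTER_CUBIC))
E
python3 - <<'E'
from h import *
for n in ['top','scene']:
    p=shot(n);save(p,n+'0.png',s=1.25);w=cloud(p)
    for l in ['press','lever_knob','holder1','holder2','holder3','mount1','mount2','mount3','cab_drawer0','cab_drawer0_handle','wash_bottle','etchant']:
        for d in masks_of(p,l):
            if d['conf']>.3: print(n,l,round(d['conf'],2),np.round(d['rect']),np.round(np.nanmedian(w[d['mask']],0),3))
o=get_obs();print(o['time_s'],o['eef_rot'],o['opening'])
E
```

```text
pics
top press 0.85 [404. 156.  58.  98.] [ 0.613 -0.3    0.024]
top lever_knob 0.68 [362. 197.  14.  44.] [ 0.487 -0.133  0.014]
top lever_knob 0.6 [391. 135.  34.  11.] [ 0.636 -0.172  0.306]
top holder1 0.83 [316. 202.  19.  50.] [0.473 0.02  0.015]
top holder1 0.71 [410. 266.  21.  19.] [ 0.244 -0.289  0.013]
top holder1 0.57 [362. 196.  17.  46.] [ 0.486 -0.134  0.014]
top holder1 0.32 [319. 182.  11.  16.] [0.528 0.02  0.039]
top holder2 0.83 [316. 202.  19.  50.] [0.473 0.02  0.015]
top holder2 0.71 [410. 266.  21.  19.] [ 0.244 -0.289  0.013]
top holder2 0.57 [362. 196.  17.  46.] [ 0.486 -0.134  0.014]
top holder2 0.32 [319. 182.  11.  16.] [0.528 0.02  0.039]
top holder3 0.83 [316. 202.  19.  50.] [0.473 0.02  0.015]
top holder3 0.71 [410. 266.  21.  19.] [ 0.244 -0.289  0.013]
top holder3 0.57 [362. 196.  17.  46.] [ 0.486 -0.134  0.014]
top holder3 0.32 [319. 182.  11.  16.] [0.528 0.02  0.039]
top mount1 0.65 [363. 178.  11.  16.] [ 0.546 -0.137  0.04 ]
top mount1 0.56 [318. 181.  10.  15.] [0.53  0.02  0.039]
top mount2 0.65 [363. 178.  11.  16.] [ 0.546 -0.137  0.04 ]

[... 1351 characters left out ...]
  8.] [0.536 0.018 0.039]
scene mount2 0.42 [240. 168.  10.  14.] [ 0.144 -0.267  0.036]
scene mount3 0.6 [323. 247.   9.   8.] [0.536 0.018 0.039]
scene mount3 0.42 [240. 168.  10.  14.] [ 0.144 -0.267  0.036]
scene cab_drawer0 0.65 [396. 216.  89.  65.] [0.481 0.284 0.097]
scene cab_drawer0 0.6 [170. 256.  18.  22.] [ 0.53  -0.528  0.08 ]
scene cab_drawer0_handle 0.73 [397. 216.  91.  68.] [0.481 0.285 0.097]
scene wash_bottle 0.64 [470. 192.  21.  38.] [0.416 0.587 0.094]
scene wash_bottle 0.54 [170. 254.  22.  22.] [ 0.529 -0.529  0.08 ]
scene etchant 0.63 [168. 254.  23.  24.] [ 0.529 -0.528  0.078]
1.3 [-2.28504255e-05  9.78978793e-01  2.03962060e-01 -9.92997921e-07] 0.9996088382236447
```

View pics/top0.png

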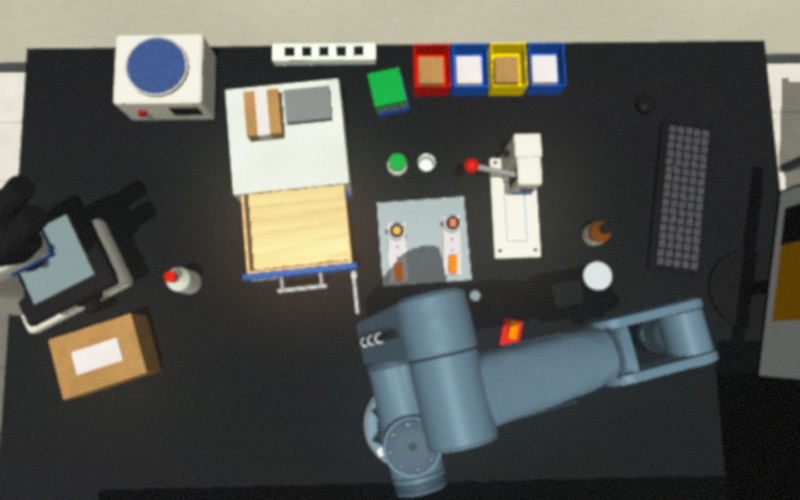

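View pics/scene0.png

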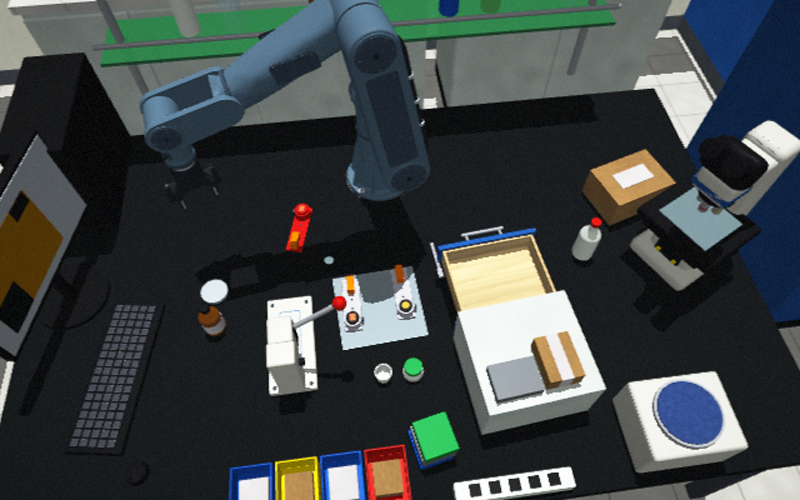

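```bash
cat >> h.py <<'E'
def pose():
    o=get_obs();q=o['eef_rot'];return np.array(o['eef_pos']),R.from_quat([q[1],q[2],q[3],q[0]]).as_matrix()
def goto(*ts):
    """print row numbers for targets (x,y,z,yaw of tool x) from the present pose; yaw None keeps"""
    p,M=pose();y0=np.arctan2(M[1,0],M[0,0])
    print('at',np.round(p,4),'yaw',round(y0,4),'tilt',np.round(M[2],3),'t',get_obs()['time_s'])
    for t in ts:
        d=M.T@(np.array(t[:3])-p);dy=0 if t[3] is None else (t[3]-y0+np.pi)%(2*np.pi)-np.pi
        print('  ',np.round(d/.4,4),'turn',round(-dy/np.pi,4),'rows>=',round(max(np.linalg.norm(d)/.05,abs(dy)/.15),1))
E
python3 - <<'E'
from h import *
p=camera('wrist');print(np.round(p['T_tool_cam'],3),p['intrinsics'])
goto((.42,-.06,.42,0))
E
```

```text
[[-0.    -0.945 -0.327  0.084]
 [ 1.    -0.     0.     0.001]
 [-0.    -0.327  0.945 -0.142]
 [ 0.     0.     0.     1.   ]] [[314.97714337   0.         316.7824333 ]
 [  0.         314.97714337 199.0150346 ]
 [  0.           0.           1.        ]]
at [ 0.2296 -0.5272  0.2313] yaw 0.4108 tilt [ 0. -0. -1.] t 1.35
   [ 0.9027 -0.8807 -0.4718] turn 0.1308 rows>= 10.8
```

Call:
play_rows --plan '[[85, [0.3, -0.2, -0.47], 0], [85, [0.95, -0.75, -0.47], 0.131], [85, [0.95, -0.75, -0.47], 0.131], [85, [0.95, -0.75, -0.47], 0.131], [85, [0.95, -0.75, -0.47], 0.131], [85, [0.95, -0.75, -0.47], 0.131], [85, [0.95, -0.75, -0.47], 0.131], [85, [0.95, -0.75, -0.47], 0.131], [85, [0.95, -0.75, -0.47], 0.131], [85, [0.95, -0.75, -0.47], 0.131]]'

```text
time_s: 2.35
eef_pos: [0.4465, -0.1215, 0.4118]
eef_rot: [0.0, 1.0, -0.0, 0.0]
wrist_force: [1.2, -1.3, -0.9]
opening: 0.998
grasp_force: 0.0
```

Call:
play_rows --plan '[[85, [0, 0, 0], 0], [85, [0, 0, 0], 0], [85, [0, 0, 0], 0]]'

```text
time_s: 2.65
eef_pos: [0.4455, -0.1241, 0.4101]
eef_rot: [-0.0, 1.0, -0.001, -0.001]
wrist_force: [0.0, -0.9, -0.2]
opening: 0.993
grasp_force: 0.0
```

Run:
```python
from h import *
goto((.5,-.1,.42,0))
p=shot('wrist');save(p,'w1.png',s=1.25);w=cloud(p)
np.save('w1.npy',w);cv2.imwrite('w1raw.png',p['image'][:,:,::-1])
for l in ['press','lever_knob','holder1','mount1','cab_drawer0_handle']:
    for d in masks_of(p,l):
        if d['conf']>.3: print(l,round(d['conf'],2),np.round(d['rect']),np.round(np.nanmedian(w[d['mask']],0),3))
```

```text
at [ 0.4455 -0.1241  0.4101] yaw -0.0015 tilt [-0.001 -0.    -1.   ] t 2.65
   [ 0.1361 -0.0605 -0.025 ] turn -0.0005 rows>= 1.2
press 0.74 [469.  69. 147. 138.] [ 0.569 -0.31   0.02 ]
holder1 0.91 [230. 128.  48. 112.] [0.481 0.012 0.012]
holder1 0.87 [398. 270.  49.  84.] [ 0.192 -0.28   0.01 ]
holder1 0.84 [326. 115.  40. 103.] [ 0.498 -0.137  0.012]
holder1 0.71 [ 76. 110. 148. 219.] [0.506 0.227 0.095]
mount1 0.8 [391. 302.  22.  21.] [ 0.14  -0.268  0.038]
mount1 0.74 [471.  72. 152. 140.] [ 0.569 -0.31   0.02 ]
mount1 0.59 [225.  90.  23.  30.] [0.529 0.017 0.039]
mount1 0.56 [326.  76.  25.  27.] [ 0.548 -0.139  0.04 ]
mount1 0.53 [172. 184.  24.  66.] [0.377 0.136 0.006]
cab_drawer0_handle 0.71 [ 75. 110. 150. 218.] [0.506 0.227 0.095]
```

View pics/w1.png

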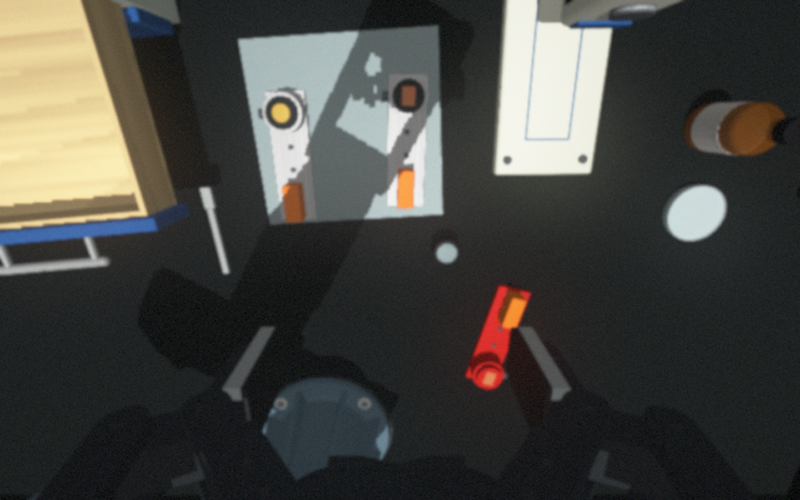

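```bash
cat >> h.py <<'E'
def ray(p,uv,z):
    T=T_wc(p);K=np.array(p['intrinsics']);uv=np.atleast_2d(uv).astype(float)
    d=np.c_[(uv-K[[0,1],[2,2]])/K[[0,1],[0,1]],np.ones(len(uv))]@T[:3,:3].T
    return T[:3,3]+d*((z-T[2,3])/d[:,2])[:,None]
def holders(p,zs=.004):
    """orange grips (top) with their frames; the mount found by the network nearest"""
    w=cloud(p);hsv=cv2.cvtColor(p['image'],cv2.COLOR_RGB2HSV)
    m=((hsv[...,0]>5)&(hsv[...,0]<22)&(hsv[...,1]>170)&(hsv[...,2]>80)&(w[...,2]>zs+.028)&(w[...,2]<zs+.044)).astype(np.uint8)
    n,lab,st,c=cv2.connectedComponentsWithStats(m)
    return [(st[i,4],w[lab==i],c[i]) for i in range(1,n) if st[i,4]>40]
E
python3 - <<'E'
from h import *
p=shot('wrist');w=cloud(p)
mm=[(d['conf'],w[d['mask']],d['rect']) for d in masks_of(p,'mount1') if d['conf']>.3]
for a,P,c in holders(p):
    (cx,cy),(A,B),an=cv2.minAreaRect((P[:,:2]*1000).astype(np.float32))
    print('grip',a,np.round(c),np.round(P.mean(0),4),'rect',np.round([cx,cy,A,B,an],1))
for c,P,r in mm: 
    P=P[np.isfinite(P[:,2])];print('mount',round(c,2),np.round(r),np.round(np.median(P,0),4),np.round(ray(p,r[:2],.04),4))
# mat and press
for nm,lo,hi in [('mat',.001,.006)]:
    P=w[60:160,200:350].reshape(-1,3);P=P[(P[:,2]>-.01)&(P[:,2]<.01)];print(nm,np.nanmedian(P[:,2]))
g=p['image'].astype(int)
m=((g.min(2)>110)&(abs(w[...,2]-.02)<.006)).astype(np.uint8);m[:,:380]=0
n,lab,st,c=cv2.connectedComponentsWithStats(m);i=1+st[1:,4].argmax();print(st[i])
co=max(cv2.findContours((lab==i).astype(np.uint8),0,1)[0],key=len)[:,0]
Q=ray(p,co,.02)[:,:2];h=cv2.convexHull((Q*1000).astype(np.float32));print(np.round(cv2.approxPolyDP(h,4,True)[:,0]))
E
```

```text
grip 271 [324. 151.] [ 0.4358 -0.1368  0.0387] rect [ 435.7 -136.7   15.9   44.9   87.3]
grip 296 [234. 163.] [0.4152 0.0127 0.0384] rect [415.3  12.8  47.4  18.8   1.8]
grip 290 [410. 250.] [ 0.2503 -0.2966  0.0356] rect [ 248.6 -297.    22.1   49.4   75.4]
mount 0.73 [469.  70. 150. 141.] [ 0.569  -0.3099  0.0199] [[ 0.557  -0.3547  0.04  ]]
mount 0.67 [326.  76.  26.  25.] [ 0.5485 -0.1392  0.0404] [[ 0.5493 -0.1396  0.04  ]]
mount 0.6 [392. 302.  15.  24.] [ 0.1385 -0.2683  0.0378] [[ 0.1394 -0.2708  0.04  ]]
mat 0.002761036909682213
[  395     0    94   141 10516]
[[ 654. -254.]
 [ 453. -256.]
 [ 453. -384.]
 [ 624. -382.]
 [ 654. -318.]]
```

Call:
play_rows --plan '[[85, [-0.04, 0.03, 0.45], -0.48], [85, [-0.04, 0.03, 0.45], -0.48], [85, [-0.04, 0.03, 0.45], -0.48], [85, [-0.04, 0.03, 0.45], -0.48], [85, [-0.04, 0.03, 0.45], -0.48], [85, [-0.04, 0.03, 0.45], -0.48], [85, [-0.04, 0.03, 0.45], -0.48], [85, [-0.04, 0.03, 0.45], -0.48], [85, [-0.04, 0.03, 0.45], -0.48], [85, [-0.04, 0.03, 0.45], -0.48]]'

```text
time_s: 4.05
eef_pos: [0.43, -0.1356, 0.2308]
eef_rot: [-0.0, 0.73, 0.683, -0.0]
wrist_force: [0.3, 0.8, 0.2]
opening: 0.995
grasp_force: 0.0
```

Call:
play_rows --plan '[[85, [0, 0, 0], -0.48], [85, [0, 0, 0], -0.48], [85, [0, 0, 0], -0.48], [85, [0, 0, 0], -0.48], [85, [0, 0, 0], -0.48], [85, [0, 0, 0], -0.48], [85, [0, 0, 0], -0.48], [85, [0, 0, 0], -0.48], [85, [0, 0, 0], -0.48], [85, [0, 0, 0], -0.48]]'

```text
time_s: 5.05
eef_pos: [0.43, -0.1356, 0.2308]
eef_rot: [-0.0, 0.068, 0.998, -0.0]
wrist_force: [0.1, -0.7, 0.4]
opening: 0.991
grasp_force: 0.0
```

Call:
play_rows --plan '[[85, [0, 0, 0], -0.04], [85, [0, 0, 0], -0.04], [85, [0, 0, 0], -0.04]]'

```text
time_s: 5.35
eef_pos: [0.43, -0.1356, 0.2308]
eef_rot: [0.0, 0.01, 1.0, 0.0]
wrist_force: [-0.8, -0.4, -0.0]
opening: 0.993
grasp_force: 0.0
```

Run:
```python
from h import *
goto((.4355,-.1368,.12,3.12))
print(np.round(get_obs()['q'],3))
p=shot('wrist');save(p,'w2.png',s=1.25);w=cloud(p)
for a,P,c in holders(p):
    (cx,cy),(A,B),an=cv2.minAreaRect((P[:,:2]*1000).astype(np.float32))
    print('grip',a,np.round(c),np.round(P.mean(0),4),'rect',np.round([cx,cy,A,B,an],1))
for l in ['mount1','lever_knob','press']:
  for d in masks_of(p,l):
    if d['conf']>.3: r=d['rect'];print(l,round(d['conf'],2),np.round(r),np.round(np.nanmedian(w[d['mask']],0),4),np.round(ray(p,r[:2],.04),4))
```

```text
at [ 0.43   -0.1356  0.2308] yaw 3.1212 tilt [-0.  0. -1.] t 5.35
   [-0.0139 -0.0028  0.2769] turn 0.0004 rows>= 2.2
[-0.57  -0.107  1.905  0.     1.343 -2.12 ]
grip 349 [137.   7.] [ 0.2683 -0.3009  0.0354] rect [ 267.  -302.    22.5   14.3   77.2]
grip 854 [455. 153.] [0.4126 0.0123 0.0383] rect [413.7  13.1  47.2  20.9   2.1]
grip 248 [315. 161.] [ 0.4182 -0.1378  0.0386] rect [ 420.8 -136.9   17.5   22.9   88.2]
grip 54 [321. 190.] [ 0.4513 -0.1318  0.0386] rect [ 450.2 -133.1    8.9   10.9   89. ]
mount1 0.83 [448. 252.  36.  31.] [0.5283 0.016  0.0389] [[0.5298 0.0171 0.04  ]]
mount1 0.7 [315. 267.  35.  31.] [ 0.5468 -0.1396  0.0402] [[ 0.5471 -0.1404  0.04  ]]
press 0.73 [320. 214.  50. 133.] [ 0.4865 -0.138   0.0116] [[ 0.4787 -0.1342  0.04  ]]
```

View pics/w2.png

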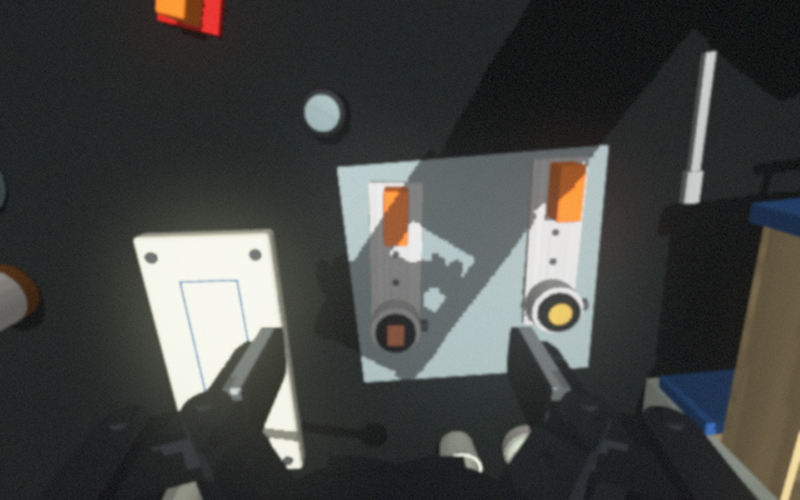

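Run:
```python
from h import *
p=shot('wrist');w=cloud(p)
print(np.round(ray(p,[[110.4,190.4],[217.6,184],[144,226.4],[190.4,224]],.02)[:,:2]*1000,1))
g=p['image'].astype(int)
m=((g.min(2)>110)&(abs(w[...,2]-.02)<.006)).astype(np.uint8);m[:,250:]=0;m[330:]=0
co=max(cv2.findContours(m,0,1)[0],key=len)[:,0]
Q=ray(p,co,.02)[:,:2]*1000
for nm,s in [('right(+y)',(Q[:,1]>-275)&(Q[:,0]>470)&(Q[:,0]<620)&(co[:,1]<325)),('left(-y)',(Q[:,1]<-365)&(Q[:,0]>470)&(Q[:,0]<570)&(co[:,1]<325)),('front',(Q[:,0]<465)&(Q[:,1]>-375)&(Q[:,1]<-262))]:
    v=cv2.fitLine(Q[s].astype(np.float32),cv2.DIST_HUBER,0,.01,.01).ravel();print(nm,s.sum(),np.round(v,4))
# blue outline pixels
hs=cv2.cvtColor(p['image'],cv2.COLOR_RGB2HSV)
b=(hs[...,1]>45)&(hs[...,0]>95)&(hs[...,0]<130)&(cv2.erode(cv2.morphologyEx(m,cv2.MORPH_CLOSE,np.ones((9,9))),np.ones((5,5)))>0)
v,u=np.nonzero(b);B=ray(p,np.c_[u,v],.02)[:,:2]*1000;print(len(B))
for nm,s in [('+y',(abs(B[:,1]+290)<14)&(B[:,0]>510)),('-y',(abs(B[:,1]+348)<14)&(B[:,0]>510)),('fr',(abs(B[:,0]-500)<8)&(abs(B[:,1]+319)<20))]:
    if s.sum()>5: print(nm,s.sum(),np.round(cv2.fitLine(B[s].astype(np.float32),cv2.DIST_HUBER,0,.01,.01).ravel(),4))
goto((.434,-.137,.09,3.114),(.434,-.137,.014,3.114))
```

```text
[[ 452.6 -379.1]
 [ 447.1 -252.3]
 [ 499.3 -348.8]
 [ 497.1 -291.6]]
right(+y) 74 [ 9.999000e-01 -1.170000e-02  5.109518e+02 -2.555952e+02]
left(-y) 72 [ 9.999000e-01  1.140000e-02  5.184344e+02 -3.837421e+02]
front 96 [ 1.130000e-02 -9.999000e-01  4.502490e+02 -3.185294e+02]
4
at [ 0.43   -0.1354  0.2308] yaw 3.1237 tilt [-0.  0. -1.] t 5.6
   [-0.01   -0.0037  0.3519] turn 0.0031 rows>= 2.8
   [-0.01   -0.0037  0.5419] turn 0.0031 rows>= 4.3
```

Call:
play_rows --plan '[[60, [-0.01, -0.004, 0.35], 0.003], [60, [-0.01, -0.004, 0.35], 0.003], [60, [-0.01, -0.004, 0.35], 0.003], [60, [-0.01, -0.004, 0.45], 0.003], [60, [-0.01, -0.004, 0.54], 0.003], [60, [-0.01, -0.004, 0.54], 0.003], [0, [-0.01, -0.004, 0.54], 0.003], [0, [-0.01, -0.004, 0.54], 0.003], [0, [-0.01, -0.004, 0.54], 0.003], [0, [-0.01, -0.004, 0.54], 0.003]]'

```text
time_s: 6.6
eef_pos: [0.4359, -0.1382, 0.0173]
eef_rot: [0.002, 0.013, 1.0, -0.001]
wrist_force: [-2.2, -0.2, 7.2]
opening: 0.245
grasp_force: 59.6
```

Call:
play_rows --plan '[[0, [0, 0, 0], 0], [0, [0, 0, 0], 0], [0, [0, 0, -0.05], 0], [0, [0, 0, -0.12], 0], [0, [0, 0, -0.12], 0]]'

```text
time_s: 7.1
eef_pos: [0.4369, -0.1388, 0.067]
eef_rot: [0.004, 0.013, 1.0, -0.002]
wrist_force: [0.9, 0.0, -3.0]
opening: 0.24
grasp_force: 59.0
```

Run:
```python
from h import *
print(get_obs()['opening'],get_obs()['grasp_force'])
goto((.435,-.319,.06,-3.1336),(.527,-.319,.045,-3.1336))
p=shot('wrist');save(p,'w3.png',s=1.25);w=cloud(p)
for d in masks_of(p,'mount1'): print(round(d['conf'],2),np.round(d['rect']),np.round(np.nanmedian(w[d['mask']],0),4),np.round(w[int(d['rect'][1]),int(d['rect'][0])],4))
```

```text
0.23979604747789843 58.98280084133148
at [ 0.4369 -0.1388  0.067 ] yaw 3.1158 tilt [-0.007 -0.004 -1.   ] t 7.1
   [-0.0068 -0.4503  0.0196] turn -0.0108 rows>= 3.6
   [-0.2364 -0.4442  0.0587] turn -0.0108 rows>= 4.1
0.57 [544. 352.  61.  52.] [0.5266 0.015  0.0388] [0.5256 0.0137 0.0391]
0.37 [ 88. 319. 175. 158.] [ 0.4985 -0.3191  0.0196] [ 0.508  -0.3104  0.0198]
```

View pics/w3.png

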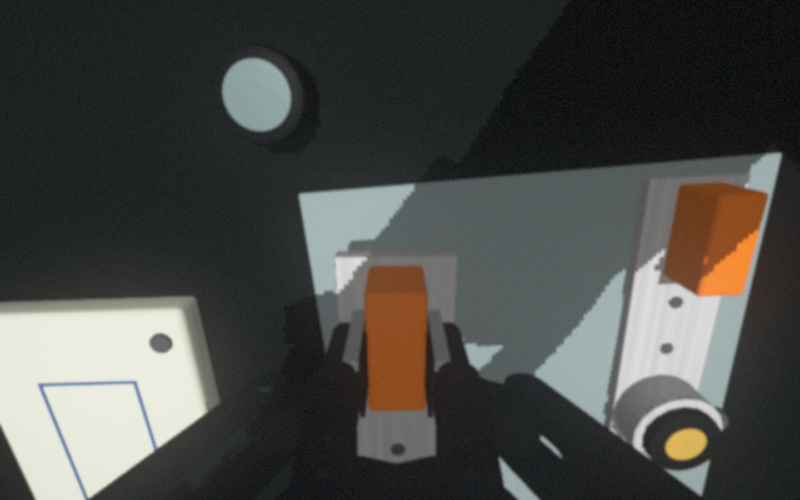

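Call:
play_rows --plan '[[0, [-0.007, -0.11, 0], -0.011], [0, [-0.007, -0.22, 0], -0.011], [0, [-0.007, -0.33, 0], -0.011], [0, [-0.007, -0.45, 0], -0.011], [0, [-0.007, -0.45, 0], -0.011], [0, [-0.007, -0.45, 0], -0.011]]'

```text
time_s: 7.8
eef_pos: [0.431, -0.3174, 0.0614]
eef_rot: [-0.001, -0.003, 1.0, 0.001]
wrist_force: [0.3, 0.6, -2.9]
opening: 0.247
grasp_force: 59.9
```

```bash
cat > press.py <<'E'
from h import *
def press(p):
    """base plate top, edges from the grey-level picture, by fitted lines (mm)"""
    w=cloud(p);g=p['image'].astype(int)
    m=((g.min(2)>90)&(abs(w[...,2]-.02)<.006)).astype(np.uint8)
    n,lab,st,c=cv2.connectedComponentsWithStats(m);print([list(s) for s in st[1:] if s[4]>300])
    v,u=np.nonzero(m);Q=w[v,u,:2]*1000;s=(Q[:,0]>440)&(Q[:,0]<720)&(Q[:,1]<-230)&(Q[:,1]>-410);Q=Q[s]
    f=[]
    for y in range(-375,-262,4):
        k=abs(Q[:,1]-y)<2
        if k.sum()>5: f.append((np.percentile(Q[k,0],1),y))
    return np.array(f),Q
E
python3 - <<'E'
from press import *
p=shot('wrist');save(p,'w4.png',s=1.25);f,Q=press(p);print(np.round(f[::6],1))
hs=cv2.cvtColor(p['image'],cv2.COLOR_RGB2HSV);w=cloud(p)
b=(hs[...,1]>35)&(hs[...,0]>90)&(hs[...,0]<135)&(abs(w[...,2]-.02)<.004)
v,u=np.nonzero(b);B=w[v,u,:2]*1000;s=(B[:,0]>490)&(B[:,1]<-280)&(B[:,1]>-360);B=B[s];print(len(B))
for nm,s in [('+y',(abs(B[:,1]+290)<8)&(B[:,0]>505)),('-y',(abs(B[:,1]+348)<8)&(B[:,0]>505)),('fr',(abs(B[:,0]-498)<7)&(abs(B[:,1]+319)<24))]:
    if s.sum()>5: print(nm,s.sum(),np.round(cv2.fitLine(B[s].astype(np.float32),cv2.DIST_HUBER,0,.01,.01).ravel(),4))
goto((.529,-.319,.05,-3.1336))
E
```

```text
[[np.int32(0), np.int32(148), np.int32(18), np.int32(75), np.int32(906)], [np.int32(363), np.int32(253), np.int32(44), np.int32(54), np.int32(1515)], [np.int32(215), np.int32(254), np.int32(56), np.int32(53), np.int32(1974)], [np.int32(0), np.int32(292), np.int32(57), np.int32(67), np.int32(1053)]]
[[ 451.6 -375. ]
 [ 451.4 -351. ]
 [ 450.3 -267. ]]
0
at [ 0.431  -0.3161  0.0614] yaw -3.1341 tilt [ 0.002  0.002 -1.   ] t 7.85
   [-0.245  -0.0091  0.0279] turn -0.0002 rows>= 2.0
```

View pics/w4.png

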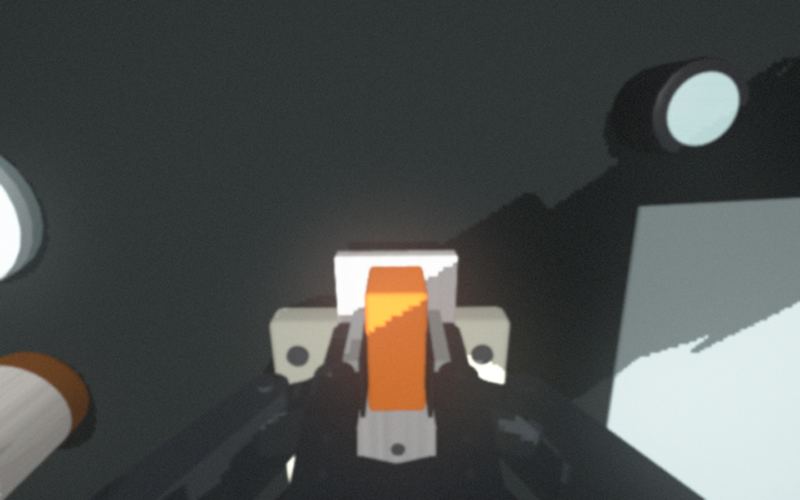

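Call:
play_rows --plan '[[0, [-0.05, -0.009, 0.04], 0], [0, [-0.12, -0.009, 0.04], 0], [0, [-0.19, -0.009, 0.04], 0], [0, [-0.245, -0.009, 0.04], 0], [0, [-0.245, -0.009, 0.04], 0], [0, [-0.245, -0.009, 0.055], 0], [0, [-0.245, -0.009, 0.066], 0], [0, [-0.245, -0.009, 0.069], 0], [0, [-0.245, -0.009, 0.069], 0]]'

```text
time_s: 8.75
eef_pos: [0.5294, -0.3195, 0.0349]
eef_rot: [-0.0, -0.004, 1.0, 0.0]
wrist_force: [-0.6, 0.6, -1.8]
opening: 0.244
grasp_force: 60.2
```

Run:
```python
from h import *
goto((.529,-.319,.033,-3.1336))
p=shot('scene');save(p,'s5.png',(190,190,350,330),5)
w=cloud(p)
for n in ['mount1','lever_knob']:
  for d in masks_of(p,n): print(n,round(d['conf'],2),np.round(d['rect']),np.round(np.nanmedian(w[d['mask']],0),4))
```

```text
at [ 0.5294 -0.3195  0.0349] yaw -3.1333 tilt [ 0.001  0.001 -1.   ] t 8.75
   [0.0009 0.0013 0.0048] turn 0.0001 rows>= 0.0
mount1 0.62 [244. 277.  65.  80.] [ 0.6901 -0.2919  0.1756]
mount1 0.59 [324. 244.  15.  11.] [0.5337 0.021  0.0386]
lever_knob 0.67 [236. 267.  18.  38.] [ 0.566  -0.2976  0.0384]
lever_knob 0.51 [257. 250.  46.  27.] [ 0.6454 -0.1946  0.2754]
```

View pics/s5.png

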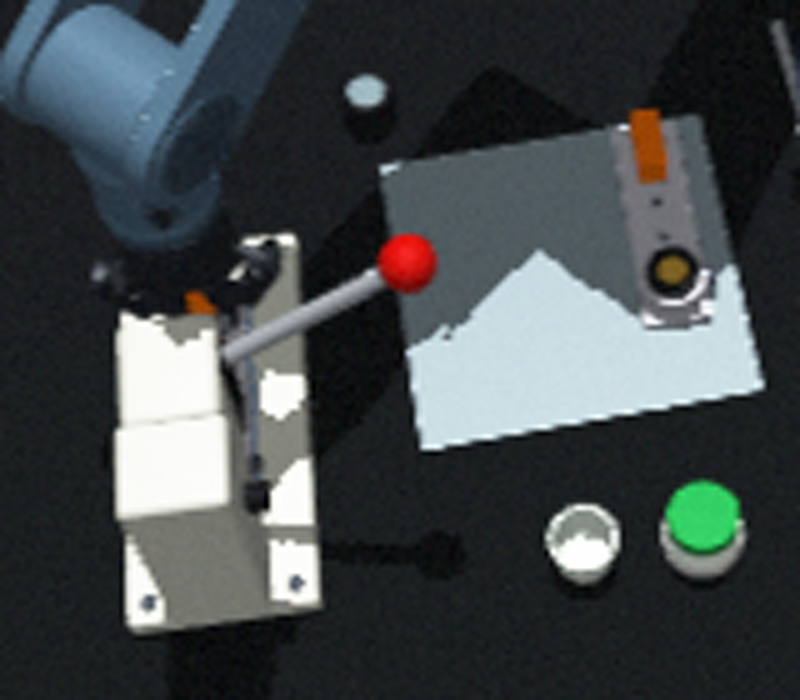

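Call:
play_rows --plan '[[0, [0, 0, 0.004], 0], [0, [0, 0, 0.006], 0], [50, [0, 0, 0.006], 0], [50, [0, 0, 0.006], 0], [50, [0, 0, -0.04], 0], [50, [0, 0, -0.14], 0], [50, [0.05, 0, -0.26], 0], [50, [0.15, 0, -0.38], 0], [50, [0.15, 0, -0.38], 0], [50, [0.15, 0, -0.38], 0]]'

```text
time_s: 9.9
eef_pos: [0.4704, -0.3217, 0.1896]
eef_rot: [0.002, -0.003, 1.0, -0.002]
wrist_force: [0.5, -0.6, 0.4]
opening: 0.582
grasp_force: 0.0
```

```bash
cat > chk.py <<'E'
from h import *
p=shot('wrist');w=cloud(p)
import sys
save(p,sys.argv[1],s=1.25)
for a,P,c in holders(p,.02):
    (cx,cy),(A,B),an=cv2.minAreaRect((P[:,:2]*1000).astype(np.float32))
    print('grip',a,np.round(c),np.round(P.mean(0),4),'rect',np.round([cx,cy,A,B,an],1))
# plate
P=w[(abs(w[...,2]-.028)<.004)&(w[...,1]<-.28)&(w[...,1]>-.36)&(w[...,0]<.61)&(w[...,0]>.49)];print('plate',len(P),np.round(np.nanpercentile(P[:,0],[.5,99.5]),4),np.round(np.percentile(P[:,1],[.5,99.5]),4))
for lo in (.50,.53,.56,.59):
    q=P[abs(P[:,0]-lo-.01)<.006]
    if len(q)>9: print(lo,np.round(np.percentile(q[:,1],[1,99]),4))
goto((.636,-.172,.36,-1.56))
E
python3 chk.py w6.png
```

```text
plate 2942 [0.5006 0.6096] [-0.3464 -0.296 ]
0.5 [-0.3465 -0.2975]
0.53 [-0.3459 -0.2965]
0.56 [-0.3453 -0.2966]
0.59 [-0.3446 -0.2957]
at [ 0.4703 -0.3208  0.1875] yaw -3.1342 tilt [-0.002 -0.001 -1.   ] t 9.95
   [-0.4176  0.3685 -0.431 ] turn -0.5011 rows>= 10.5
```

View pics/w6.png

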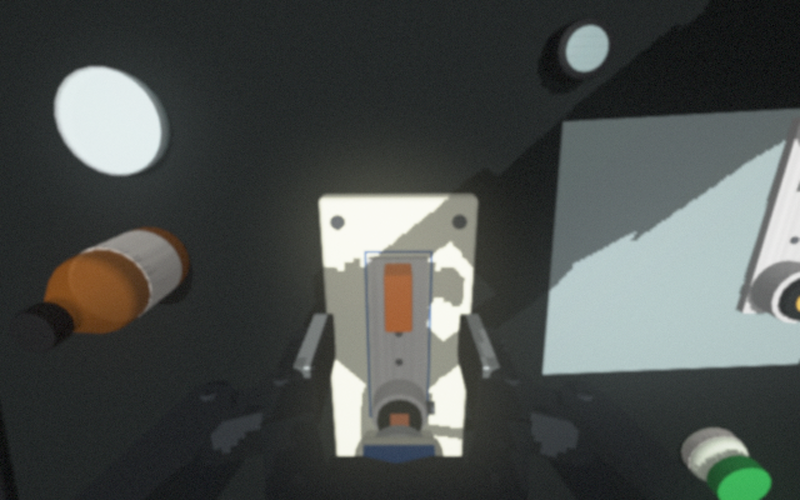

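```bash
cat > knob.py <<'E'
from h import *
from scipy.optimize import least_squares
def knob(n):
    p=shot(n);w=cloud(p);hs=cv2.cvtColor(p['image'],cv2.COLOR_RGB2HSV)
    m=((hs[...,0]<6)|(hs[...,0]>174))&(hs[...,1]>150)&(hs[...,2]>60)&(w[...,2]>.07)&(abs(w[...,0]-.64)<.06)&(abs(w[...,1]+.15)<.08)
    P=w[cv2.erode(m.astype(np.uint8),np.ones((2,2)))>0]
    r=least_squares(lambda c:np.linalg.norm(P-c,axis=1)-.018,P.mean(0)-[0,0,.01],loss='soft_l1',f_scale=.002)
    v,u=np.nonzero(m);c=np.array([[(u.min()+u.max())/2,(v.min()+v.max())/2]])
    print(n,len(P),'ball',np.round(r.x,4),'ray',np.round(ray(p,c,r.x[2]),4),'rms',round(np.sqrt(np.mean(r.fun**2)),4))
E
python3 - <<'E'
from knob import *
knob('top');knob('scene')
goto((.638,-.159,.36,1.58))
E
```

```text
top 87 ball [ 0.6383 -0.1578  0.3009] ray [[ 0.6393 -0.1582  0.3009]] rms 0.0024
scene 79 ball [ 0.641  -0.1592  0.3005] ray [[ 0.6421 -0.16    0.3005]] rms 0.0021
at [ 0.47   -0.3197  0.1853] yaw -3.1332 tilt [ 0.001  0.002 -1.   ] t 10.05
   [-0.4228  0.3992 -0.4367] turn 0.4997 rows>= 10.5
```

Call:
play_rows --plan '[[70, [0, 0, -0.12], 0.05], [70, [0, 0, -0.24], 0.1], [70, [0, 0.05, -0.36], 0.15], [70, [0, 0.1, -0.46], 0.2], [70, [-0.1, 0.2, -0.46], 0.25], [70, [-0.2, 0.3, -0.46], 0.3], [70, [-0.3, 0.4, -0.46], 0.35], [70, [-0.4, 0.4, -0.46], 0.4], [70, [-0.425, 0.4, -0.46], 0.45], [70, [-0.425, 0.4, -0.46], 0.5]]'

```text
time_s: 11.05
eef_pos: [0.6416, -0.1563, 0.3664]
eef_rot: [-0.003, 0.666, 0.746, -0.0]
wrist_force: [-1.6, -1.0, -1.1]
opening: 0.821
grasp_force: 0.0
```

Call:
play_rows --plan '[[70, [0, 0, 0], 0], [70, [0, 0, 0], 0]]'

```text
time_s: 11.25
eef_pos: [0.6388, -0.1586, 0.3689]
eef_rot: [-0.002, 0.664, 0.748, -0.0]
wrist_force: [0.4, 0.5, 0.5]
opening: 0.822
grasp_force: 0.0
```

Run:
```python
from h import *
print(np.round(get_obs()['q'],3))
goto((.640,-.159,.286,1.58))
```

```text
[-0.423  0.299  1.193 -0.     1.654 -0.542]
at [ 0.6388 -0.1586  0.3689] yaw 1.6899 tilt [ 0.002 -0.003 -1.   ] t 11.25
   [-0.0017  0.0034  0.2073] turn 0.035 rows>= 1.7
```

Call:
play_rows --plan '[[70, [-0.002, 0.003, 0.08], 0.035], [70, [-0.002, 0.003, 0.16], 0.035], [70, [-0.002, 0.003, 0.207], 0.035], [70, [-0.002, 0.003, 0.207], 0.035], [34, [-0.002, 0.003, 0.207], 0.035], [34, [-0.002, 0.003, 0.207], 0.035], [34, [-0.002, 0.003, 0.207], 0.035], [34, [-0.002, 0.003, 0.207], 0.035]]'

```text
time_s: 12.05
eef_pos: [0.6392, -0.1598, 0.2905]
eef_rot: [-0.0, 0.705, 0.709, -0.001]
wrist_force: [-6.3, 1.4, 4.1]
opening: 0.404
grasp_force: 21.7
```

Run:
```python
from h import *
o=get_obs();print(o['opening']*85.4,o['grasp_force'],o['wrist_force'])
h=np.array([.641,-.318,.180]);k=lambda a:h+np.array([0,.2*np.cos(a),.2*np.sin(a)])
p,_=pose();off=p-k(.65)-[-.001,0,0]; print(off)
goto(*[(*(k(a)+off-[.001,0,0]),None) for a in np.linspace(.65,-.37,10)])
```

```text
34.52238802446975 21.70207053422928 [-6.33213945  1.40430802  4.09705815]
[-0.00075505 -0.00099911 -0.01057733]
at [ 0.6392 -0.1598  0.2905] yaw 1.5757 tilt [-0.001 -0.001 -1.   ] t 12.05
   [0. 0. 0.] turn 0.0 rows>= 0.0
   [0.0317 0.0002 0.0469] turn 0.0 rows>= 0.5
   [0.0579 0.0004 0.0972] turn 0.0 rows>= 0.9
   [0.0782 0.0005 0.15  ] turn 0.0 rows>= 1.4
   [0.0925 0.0006 0.2048] turn 0.0 rows>= 1.8
   [0.1004 0.0007 0.2609] turn 0.0 rows>= 2.2
   [0.102  0.0008 0.3175] turn 0.0 rows>= 2.7
   [0.0971 0.0008 0.3739] turn 0.0 rows>= 3.1
   [0.0859 0.0008 0.4295] turn 0.0 rows>= 3.5
   [0.0685 0.0007 0.4834] turn 0.0 rows>= 3.9
```

Call:
play_rows --plan '[[34, [0.032, 0, 0.047], 0], [34, [0.058, 0, 0.097], 0], [34, [0.078, 0, 0.15], 0], [34, [0.0925, 0, 0.205], 0], [34, [0.1, 0, 0.26], 0], [34, [0.102, 0, 0.317], 0], [34, [0.097, 0, 0.374], 0], [34, [0.086, 0, 0.43], 0], [34, [0.07, 0, 0.48], 0], [34, [0.07, 0, 0.485], 0]]'

```text
time_s: 13.05
eef_pos: [0.6389, -0.1318, 0.0943]
eef_rot: [-0.001, 0.705, 0.709, -0.001]
wrist_force: [-8.8, 1.5, 8.5]
opening: 0.406
grasp_force: 24.8
```

Call:
play_rows --plan '[[34, [0, 0, 0.005], 0], [34, [0, 0, 0.005], 0]]'

```text
time_s: 13.25
eef_pos: [0.639, -0.1318, 0.0943]
eef_rot: [-0.001, 0.705, 0.709, -0.001]
wrist_force: [-10.0, 1.7, 8.7]
opening: 0.403
grasp_force: 24.9
```

Run:
```python
from knob import *
o=get_obs();print(o['opening']*85.4,o['grasp_force'],o['wrist_force'],o['eef_pos'])
knob('scene');knob('top')
```

```text
34.45317935843749 24.90123689174652 [-10.04879638   1.65717894   8.72177792] [ 0.63896964 -0.1317528   0.09425096]knob.py:7: RuntimeWarning: Mean of empty slice.
  r=least_squares(lambda c:np.linalg.norm(P-c,axis=1)-.018,P.mean(0)-[0,0,.01],loss='soft_l1',f_scale=.002)
  ret = um.true_divide(
Traceback (most recent call last):
  File "knob.py", line 7, in knob
    r=least_squares(lambda c:np.linalg.norm(P-c,axis=1)-.018,P.mean(0)-[0,0,.01],loss='soft_l1',f_scale=.002)
ValueError: Initial guess is outside of provided bounds
```

Call:
play_rows --plan '[[34, [-0.003, 0, 0.008], 0], [34, [-0.005, 0, 0.016], 0], [34, [-0.005, 0, 0.016], 0]]'

```text
time_s: 13.6
eef_pos: [0.6391, -0.1332, 0.0908]
eef_rot: [-0.001, 0.705, 0.709, -0.001]
wrist_force: [-19.1, 5.8, 25.9]
opening: 0.402
grasp_force: 27.4
```

Run:
```python
from h import *
p=shot('scene');save(p,'s7.png',(190,190,350,330),5)
```

```text
(no output)
```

View pics/s7.png

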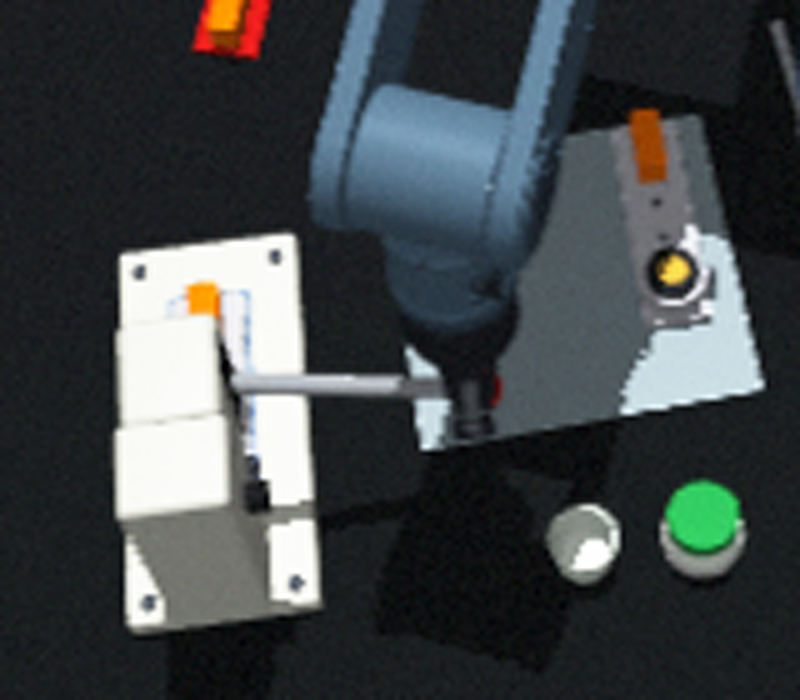

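Call:
play_rows --plan '[[34, [0.021, 0, -0.076], 0], [34, [0.032, 0, -0.132], 0], [34, [0.037, 0, -0.189], 0], [34, [0.035, 0, -0.246], 0], [34, [0.0275, 0, -0.301], 0], [34, [0.013, 0, -0.356], 0], [34, [-0.007, 0, -0.409], 0], [34, [-0.033, 0, -0.459], 0], [34, [-0.055, 0, -0.49], 0], [34, [-0.055, 0, -0.49], 0]]'

```text
time_s: 14.65
eef_pos: [0.6392, -0.1565, 0.2835]
eef_rot: [-0.0, 0.706, 0.708, -0.0]
wrist_force: [-7.2, -0.9, 3.4]
opening: 0.401
grasp_force: 25.2
```

Call:
play_rows --plan '[[70, [0, 0, 0], 0], [70, [0, 0, 0], 0], [70, [0, 0, 0], 0], [70, [0, 0, -0.1], 0], [70, [0, 0, -0.2], 0], [70, [0, 0, -0.22], 0]]'

```text
time_s: 15.25
eef_pos: [0.6419, -0.156, 0.3767]
eef_rot: [0.005, 0.705, 0.709, 0.002]
wrist_force: [0.1, 0.1, 0.3]
opening: 0.821
grasp_force: 0.0
```

Run:
```python
from knob import *
print(np.round(get_obs()['q'],3))
knob('scene')
goto((.47,-.32,.36,3.14),(.47,-.32,.19,3.14))
```

```text
[-0.418  0.293  1.185  0.     1.654 -0.423]
scene 32 ball [ 0.6407 -0.1591  0.3002] ray [[ 0.5286 -0.1943  0.3002]] rms 0.0019
at [ 0.6417 -0.156   0.3758] yaw 1.576 tilt [-0.004  0.008 -1.   ] t 15.3
   [-0.4077 -0.4318  0.0373] turn -0.4978 rows>= 10.4
   [-0.4062 -0.4353  0.4623] turn -0.4978 rows>= 10.4
```

Call:
play_rows --plan '[[70, [-0.05, -0.12, 0.02], -0.05], [70, [-0.1, -0.22, 0.02], -0.1], [70, [-0.2, -0.3, 0.02], -0.15], [70, [-0.3, -0.38, 0.02], -0.2], [70, [-0.4, -0.43, 0.04], -0.25], [70, [-0.407, -0.433, 0.14], -0.3], [70, [-0.407, -0.433, 0.25], -0.35], [70, [-0.407, -0.433, 0.36], -0.4], [50, [-0.407, -0.433, 0.46], -0.45], [50, [-0.407, -0.433, 0.46], -0.497]]'

```text
time_s: 16.3
eef_pos: [0.4639, -0.3155, 0.1778]
eef_rot: [-0.005, 0.047, 0.999, 0.005]
wrist_force: [-0.0, 0.1, -0.4]
opening: 0.583
grasp_force: 0.0
```

Call:
play_rows --plan '[[50, [0, 0, 0], -0.03], [50, [0, 0, 0], -0.03]]'

```text
time_s: 16.5
eef_pos: [0.4671, -0.3185, 0.1845]
eef_rot: [-0.001, 0.003, 1.0, 0.001]
wrist_force: [0.6, 0.0, 0.2]
opening: 0.59
grasp_force: 0.0
```

```bash
python3 chk.py w8.png
python3 - <<'E'
from h import *
p=shot('wrist');w=cloud(p);d=masks_of(p,'mount1')
for x in d: print(round(x['conf'],2),np.round(x['rect']),np.round(np.nanmedian(w[x['mask']],0),4))
for x0 in (.60,.605,.61,.615,.62,.625,.63,.635,.64): 
    k=(abs(w[...,0]-x0)<.003)&(abs(w[...,1]+.3205)<.006);q=w[k]; print(x0,len(q),np.round(np.nanmedian(q[:,2]),4) if len(q) else None)
goto((.529,-.3195,.08,None),(.529,-.3195,.0335,3.14))
E
```

```text
plate 2966 [0.5007 0.6094] [-0.3462 -0.2962]
0.5 [-0.3466 -0.2974]
0.53 [-0.3459 -0.297 ]
0.56 [-0.3455 -0.2965]
0.59 [-0.3443 -0.2961]
at [ 0.4673 -0.3188  0.185 ] yaw 3.1329 tilt [ 0.001  0.001 -1.   ] t 16.55
   [-0.4182  0.3709 -0.4375] turn -0.5062 rows>= 10.6
0.85 [630. 240.  16.  33.] [0.5311 0.0019 0.0382]
0.6 55 0.0281
0.605 78 0.0286
0.61 205 0.1098
0.615 97 0.0291
0.62 320 0.0485
0.625 51 0.05
0.63 49 0.0499
0.635 52 0.0501
0.64 51 0.0503
at [ 0.4675 -0.319   0.1857] yaw 3.1327 tilt [ 0.  0. -1.] t 16.65
   [-1.537e-01  2.000e-04  2.643e-01] turn 0.0 rows>= 2.4
   [-1.537e-01  2.000e-04  3.806e-01] turn -0.0023 rows>= 3.3
```

Call:
play_rows --plan '[[50, [-0.07, 0, 0.1], -0.002], [50, [-0.154, 0, 0.19], -0.002], [50, [-0.154, 0, 0.28], -0.002], [50, [-0.154, 0, 0.34], -0.002], [50, [-0.154, 0, 0.38], -0.002], [50, [-0.154, 0, 0.38], -0.002], [0, [-0.154, 0, 0.38], -0.002], [0, [-0.154, 0, 0.38], -0.002], [0, [-0.154, 0, 0.38], -0.002], [0, [-0.154, 0, 0.38], -0.002]]'

```text
time_s: 17.65
eef_pos: [0.5304, -0.3208, 0.0363]
eef_rot: [0.001, 0.0, 1.0, -0.001]
wrist_force: [-0.5, -0.1, 6.7]
opening: 0.246
grasp_force: 60.1
```

Call:
play_rows --plan '[[0, [0, 0, 0], 0], [0, [0, 0, -0.01], 0], [0, [0, 0, -0.025], 0], [0, [0.05, 0, -0.025], 0], [0, [0.12, 0, -0.025], 0], [0, [0.22, 0, -0.05], 0], [0, [0.34, 0, -0.15], 0], [0, [0.4, 0, -0.3], 0], [0, [0.4, 0, -0.45], 0], [0, [0.4, 0, -0.45], 0]]'

```text
time_s: 18.65
eef_pos: [0.3686, -0.3201, 0.2175]
eef_rot: [0.001, 0.001, 1.0, -0.001]
wrist_force: [0.2, -0.9, -2.7]
opening: 0.241
grasp_force: 59.1
```

Run:
```python
from h import *
o=get_obs();print(o['opening'],o['grasp_force'],o['q'])
goto((.36,-.1,.25,3.14))
p=shot('top');w=cloud(p);save(p,'t9.png',(170,120,330,260),5)
k=(abs(w[...,2]-.095)<.006);k[:, :180]=0;k[:,300:]=0;k[:140]=0
P=w[k];P=P[(P[:,1]>.05)&(P[:,1]<.5)];print('floor',len(P),np.round(np.percentile(P,[1,50,99],axis=0),4))
for nm,lo,hi in [('wall',.150,.165),('handle',.125,.14)]:
    q=w[(w[...,2]>lo)&(w[...,2]<hi)&(w[...,1]>.05)&(w[...,1]<.5)&(w[...,0]<.45)];print(nm,len(q),np.round(np.percentile(q,[2,50,98],axis=0),4) if len(q) else '')
np.save('top.npy',w)
```

```text
0.24147844241424257 59.101706743240356 [-9.58727203e-01 -5.42926863e-03  1.83692724e+00 -1.48662455e-04
  1.30690169e+00 -2.52790214e+00]
at [ 0.3686 -0.3201  0.2175] yaw 3.14 tilt [-0.002 -0.003 -1.   ] t 18.65
   [ 0.0221  0.5499 -0.0829] turn 0.0 rows>= 4.5
floor 4041 [[0.4192 0.1589 0.0893]
 [0.5292 0.2871 0.0953]
 [0.6389 0.4151 0.1008]]
wall 470 [[0.3892 0.136  0.1504]
 [0.4072 0.2727 0.1568]
 [0.4292 0.4127 0.1643]]
handle 211 [[0.357  0.145  0.1261]
 [0.3723 0.2804 0.1353]
 [0.4307 0.4079 0.1396]]
```

View pics/t9.png

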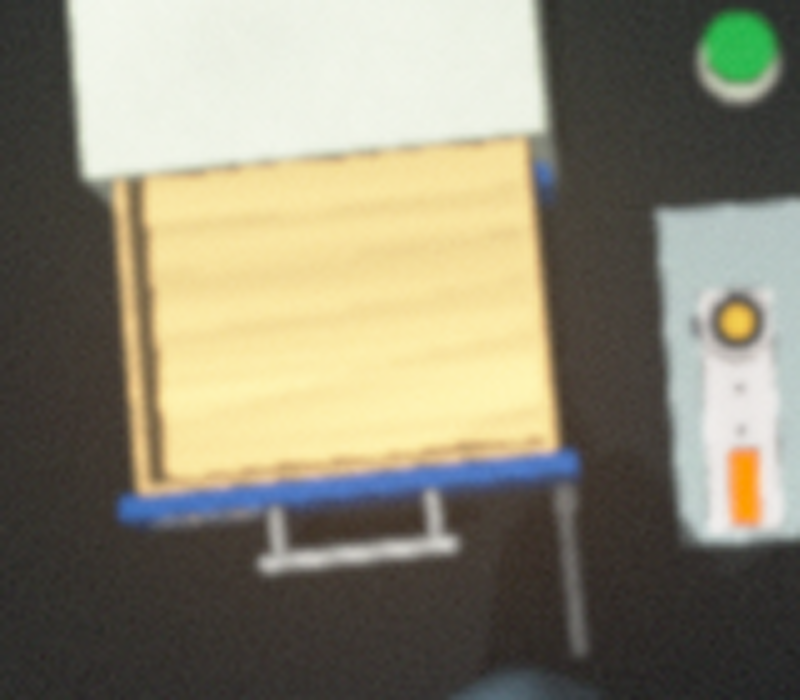

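```bash
cat > drw.py <<'E'
from h import *
def drawer(p):
    w=cloud(p);hs=cv2.cvtColor(p['image'],cv2.COLOR_RGB2HSV)
    b=(hs[...,0]>100)&(hs[...,0]<125)&(hs[...,1]>120)&(w[...,2]>.14)&(w[...,2]<.175)&(w[...,1]>.08)&(w[...,1]<.5)&(w[...,0]<.5)
    v,u=np.nonzero(b);B=ray(p,np.c_[u,v],.159)[:,:2]*1000
    l=cv2.fitLine(B.astype(np.float32),cv2.DIST_HUBER,0,.01,.01).ravel();d=l[:2]*np.sign(l[1]);yaw=np.arctan2(-d[0],d[1])
    X=np.array([np.cos(yaw),np.sin(yaw)]);Y=np.array([-X[1],X[0]])
    a=B@Y;print('front',len(B),'yaw',round(yaw,4),'mid',np.round(l[2:],1),'y ext',np.round(np.percentile(a,[1,99]),1),'x ext',np.round(np.percentile(B@X,[3,97]),1))
    F=w[(abs(w[...,2]-.095)<.005)&(w[...,1]>.08)&(w[...,1]<.5)&(w[...,0]>.38)][:,:2]*1000;fx,fy=F@X,F@Y;k=abs(fy-np.median(fy))<90
    print('floor x',np.round(np.percentile(fx[k],[.5,99.5]),1),'y',np.round(np.percentile(fy[abs(fx-np.median(fx))<60],[.5,99.5]),1))
    H=w[(abs(w[...,2]-.135)<.01)&(w[...,0]<.42)&(w[...,0]>.3)&(w[...,1]>.15)&(w[...,1]<.45)][:,:2]*1000
    H=H[H@X<np.median(B@X)-15];print('handle',len(H),np.round(np.percentile(H@X,[2,30,50,98]),1),np.round(np.percentile(H@Y,[2,98]),1))
    return X,Y
E
python3 - <<'E'
from drw import *
drawer(shot('top'));drawer(shot('scene'))
E
```

```text
front 286 yaw 0.0868 mid [402.8 273.4] y ext [ 95.2 382. ] x ext [419.8 430.1]
floor x [421.7 659. ] y [113.3 367.9]
handle 161 [381.  384.3 386.8 409. ] [177.  298.4]
front 333 yaw 0.0956 mid [414.  269.5] y ext [ 86.1 373.9] x ext [429.4 446.1]
floor x [445.9 935. ] y [ 97.6 362.1]
handle 111 [387.6 392.1 394.3 408.3] [171.3 290.4]
```

Call:
play_rows --plan '[[0, [0, 0.1, -0.05], 0], [0, [0, 0.2, -0.1], 0], [0, [0, 0.32, -0.1], 0], [0, [0, 0.44, -0.1], 0], [0, [0, 0.55, -0.1], -0.02], [0, [0, 0.67, -0.1], -0.04], [0, [0, 0.79, -0.1], -0.04], [0, [0, 0.91, -0.1], -0.04], [0, [0, 1, -0.1], -0.04], [0, [0, 1, -0.1], -0.04]]'

```text
time_s: 19.8
eef_pos: [0.3673, 0.0847, 0.2518]
eef_rot: [-0.002, -0.066, 0.998, 0.001]
wrist_force: [-1.1, -0.5, -3.0]
opening: 0.241
grasp_force: 59.9
```

Run:
```python
from drw import *
goto((.367,.085,.25,None))
p=shot('wrist');save(p,'w10.png',s=1.25);drawer(p);drawer(shot('top'))
for a,P,c in holders(p): print('grip',a,np.round(P.mean(0),4))
```

```text
at [0.3673 0.0847 0.2518] yaw -3.0095 tilt [ 0.004  0.003 -1.   ] t 19.8
   [0.0007 0.0009 0.0046] turn 0.0 rows>= 0.0
front 3770 yaw 0.1087 mid [405.  255.8] y ext [ 95.1 320.8] x ext [420.5 437.6]
floor x [427.1 639.1] y [113.6 354.5]
handle 2142 [386.3 389.1 391.5 413.3] [164.  285.6]
front 232 yaw 0.0861 mid [400.2 303. ] y ext [152.5 382.4] x ext [419.5 429.8]
floor x [421.8 659. ] y [114.1 368.8]
handle 159 [380.9 384.2 386.6 407.2] [179.  299.3]
grip 306 [0.4085 0.0106 0.0386]
```

View pics/w10.png

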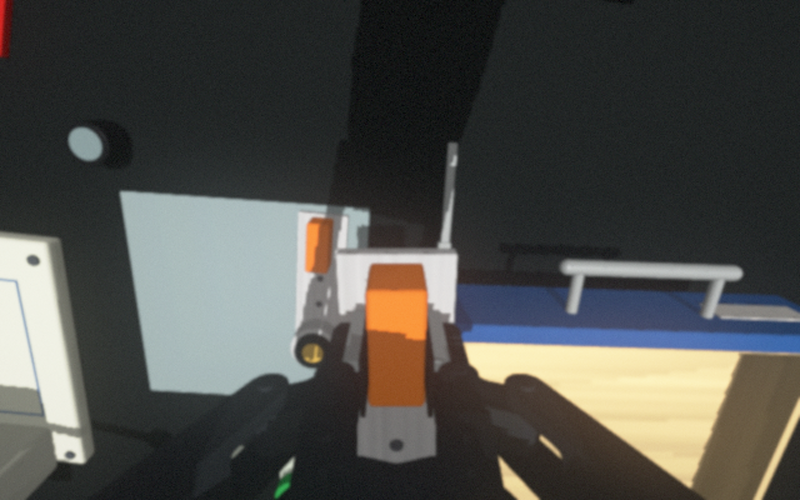

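Run:
```python
from h import *
goto((.4484,.3262,.25,-3.0466),(.4484,.3262,.13,-3.0466),(.4484,.3262,.1075,-3.0466))
```

```text
at [0.3681 0.0814 0.2522] yaw -3.013 tilt [ 0.004  0.001 -1.   ] t 19.9
   [-0.2776  0.5812  0.0047] turn 0.0107 rows>= 5.2
   [-0.2787  0.5811  0.3047] turn 0.0107 rows>= 5.7
   [-0.279   0.5811  0.3609] turn 0.0107 rows>= 5.9
```

Call:
play_rows --plan '[[0, [-0.05, 0.11, 0], 0.011], [0, [-0.1, 0.22, 0], 0.011], [0, [-0.15, 0.33, 0], 0.011], [0, [-0.2, 0.44, 0], 0.011], [0, [-0.25, 0.55, 0], 0.011], [0, [-0.279, 0.581, 0], 0.011], [0, [-0.279, 0.581, 0.1], 0.011], [0, [-0.279, 0.581, 0.16], 0.011], [0, [-0.279, 0.581, 0.16], 0.011]]'

```text
time_s: 20.8
eef_pos: [0.4486, 0.3221, 0.1843]
eef_rot: [-0.005, -0.044, 0.999, -0.002]
wrist_force: [-0.8, -0.8, -2.8]
opening: 0.241
grasp_force: 60.0
```

Run:
```python
from drw import *
goto((.4484,.3262,.1075,-3.0466))
p=shot('wrist');save(p,'w11.png',s=1.25);drawer(p)
```

```text
at [0.4486 0.3221 0.1843] yaw -3.053 tilt [ 0.01  -0.004 -1.   ] t 20.8
   [-0.0025  0.0109  0.1919] turn -0.002 rows>= 1.5
front 11131 yaw 0.0841 mid [402.3 288.7] y ext [111.6 379.5] x ext [418.8 433.3]
floor x [421.5 669.6] y [108.1 366.6]
handle 5307 [381.  385.  387.5 408. ] [177.4 297.6]
```

View pics/w11.png

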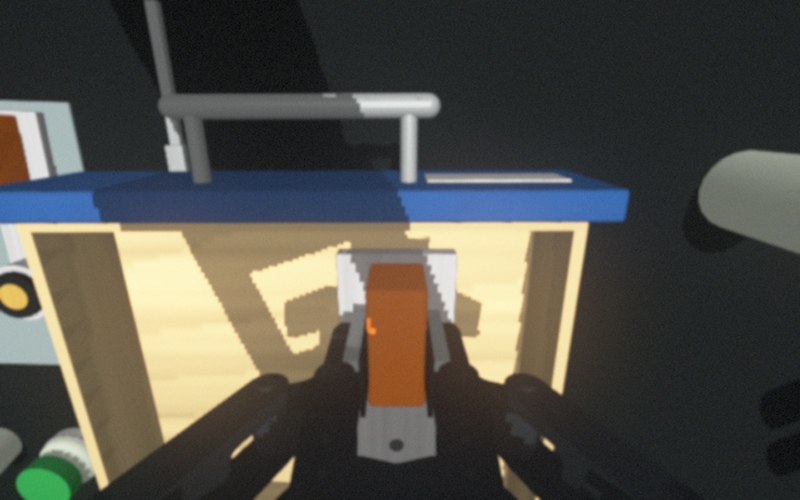

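Call:
play_rows --plan '[[0, [-0.01, 0, 0.08], 0], [0, [-0.01, 0, 0.14], 0], [0, [-0.01, 0, 0.17], 0], [0, [-0.01, 0, 0.182], 0], [0, [-0.01, 0, 0.188], 0], [0, [-0.01, 0, 0.188], 0]]'

```text
time_s: 21.45
eef_pos: [0.4559, 0.3256, 0.116]
eef_rot: [0.001, -0.045, 0.999, 0.0]
wrist_force: [-0.5, -0.8, -2.4]
opening: 0.242
grasp_force: 60.0
```

Call:
play_rows --plan '[[0, [0.012, 0, 0.004], 0], [0, [0.012, 0, 0.01], 0], [0, [0.012, 0, 0.016], 0], [0, [0.012, 0, 0.019], 0], [0, [0.012, 0, 0.019], 0]]'

```text
time_s: 21.95
eef_pos: [0.4538, 0.3256, 0.1112]
eef_rot: [0.004, -0.046, 0.999, 0.001]
wrist_force: [0.5, -3.1, 14.6]
opening: 0.243
grasp_force: 62.3
```

Call:
play_rows --plan '[[50, [0, 0, 0], 0], [50, [0, 0, 0], 0], [50, [0, 0, -0.01], 0], [50, [0, 0, -0.06], 0], [50, [0.03, 0, -0.16], 0], [50, [0.1, 0, -0.28], 0], [50, [0.15, 0, -0.38], 0], [50, [0.15, 0, -0.38], 0]]'

```text
time_s: 22.75
eef_pos: [0.3913, 0.3212, 0.2663]
eef_rot: [0.005, -0.046, 0.999, 0.002]
wrist_force: [0.2, -1.6, 0.3]
opening: 0.587
grasp_force: 0.0
```

Run:
```python
from drw import *
p=shot('wrist');save(p,'w12.png',s=1.25);drawer(p);w=cloud(p)
for a,P,c in holders(p,.095):
    (cx,cy),(A,B),an=cv2.minAreaRect((P[:,:2]*1000).astype(np.float32))
    print('grip',a,np.round(c),np.round(P.mean(0),4),'rect',np.round([cx,cy,A,B,an],1))
P=w[(abs(w[...,2]-.103)<.004)];g=P[(abs(P[:,1]-.335)<.06)]
for a,P,c in holders(p): print('bench grip',a,np.round(c),np.round(P.mean(0),4))
for d in masks_of(p,'mount1'):print(round(d['conf'],2),np.round(d['rect']),np.round(np.nanmedian(w[d['mask']],0),4))
goto((.414,.012,.25,-3.103))
```

```text
front 5357 yaw 0.0994 mid [405.8 282.6] y ext [ 90.8 372.9] x ext [423.4 439.9]
floor x [428.4 680.9] y [100.2 358.2]
handle 2225 [388.3 391.4 393.8 414.4] [170.8 291.5]
grip 754 [315. 243.] [0.4503 0.3246 0.1307] rect [451.  324.9  45.5  17.8   4.6]
bench grip 740 [ 59. 157.] [0.4122 0.0173 0.0382]
0.89 [ 78. 246.  30.  26.] [0.5284 0.02   0.0391]
0.83 [314. 331.  33.  27.] [0.5654 0.3348 0.1251]
at [0.3907 0.3199 0.2607] yaw -3.0501 tilt [-0.003  0.001 -1.   ] t 22.85
   [ 0.0124 -0.772   0.0259] turn 0.0168 rows>= 6.2
```

View pics/w12.png

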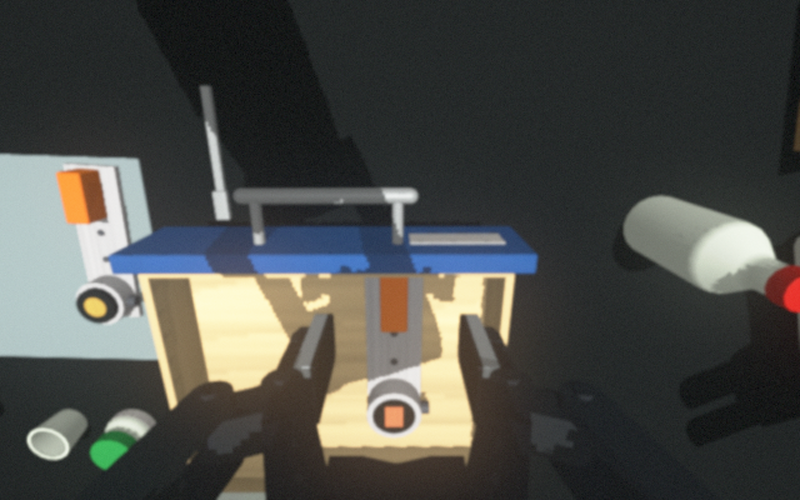

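Call:
play_rows --plan '[[60, [0, -0.1, -0.02], 0.017], [60, [0, -0.22, -0.02], 0.017], [60, [0, -0.34, -0.02], 0.017], [60, [0, -0.46, -0.02], 0.017], [60, [0, -0.58, 0], 0.017], [60, [0.01, -0.7, 0.05], 0.017], [60, [0.012, -0.77, 0.1], 0.017], [60, [0.012, -0.77, 0.1], 0.017], [60, [0.012, -0.77, 0.1], 0.017]]'

```text
time_s: 23.75
eef_pos: [0.4127, 0.0119, 0.2175]
eef_rot: [-0.002, -0.017, 1.0, 0.001]
wrist_force: [-0.1, -0.1, -0.5]
opening: 0.702
grasp_force: 0.0
```

Run:
```python
from h import *
p=shot('wrist');w=cloud(p)
for a,P,c in holders(p): 
    (cx,cy),(A,B),an=cv2.minAreaRect((P[:,:2]*1000).astype(np.float32))
    print('grip',a,np.round(c),np.round(P.mean(0),4),'rect',np.round([cx,cy,A,B,an],1))
for d in masks_of(p,'mount1'):print(round(d['conf'],2),np.round(d['rect']),np.round(np.nanmedian(w[d['mask']],0),4),ray(p,d['rect'][:2],.04))
goto((.4142,.013,.09,-3.107),(.4142,.013,.014,-3.107))
```

```text
grip 790 [320. 176.] [0.4132 0.0145 0.0385] rect [414.   14.3  47.9  18.3   2.1]
0.91 [319. 272.  27.  34.] [0.5282 0.0174 0.039 ] [[0.52757461 0.01828174 0.04      ]]
0.65 [634. 367.  13.  25.] [0.572  0.3234 0.1249] [[0.65750519 0.43657084 0.04      ]]
at [0.4136 0.0129 0.2189] yaw -3.104 tilt [ 0.001  0.001 -1.   ] t 23.85
   [-1.800e-03  1.000e-04  3.222e-01] turn 0.001 rows>= 2.6
   [-0.0019 -0.      0.5122] turn 0.001 rows>= 4.1
```

Call:
play_rows --plan '[[60, [-0.003, 0.004, 0.12], 0.002], [60, [-0.003, 0.004, 0.24], 0.002], [60, [-0.003, 0.004, 0.35], 0.002], [60, [-0.003, 0.004, 0.45], 0.002], [60, [-0.003, 0.004, 0.512], 0.002], [60, [-0.003, 0.004, 0.512], 0.002], [0, [-0.003, 0.004, 0.512], 0.002], [0, [-0.003, 0.004, 0.512], 0.002], [0, [-0.003, 0.004, 0.512], 0.002], [0, [-0.003, 0.004, 0.512], 0.002]]'

```text
time_s: 24.85
eef_pos: [0.4167, 0.0138, 0.0164]
eef_rot: [0.002, -0.016, 1.0, -0.0]
wrist_force: [-0.1, 1.3, 5.2]
opening: 0.241
grasp_force: 59.5
```

Call:
play_rows --plan '[[0, [0, 0, 0], 0], [0, [0, 0, 0], 0], [0, [0, 0, -0.05], 0], [0, [0, 0, -0.12], 0], [0, [0, 0, -0.12], 0]]'

```text
time_s: 25.35
eef_pos: [0.4179, 0.0132, 0.0662]
eef_rot: [0.004, -0.016, 1.0, -0.001]
wrist_force: [1.2, 0.1, -1.9]
opening: 0.242
grasp_force: 59.2
```

Run:
```python
from h import *
goto((.43,-.319,.065,-3.1325),(.5275,-.319,.045,-3.1325))
```

```text
at [0.4179 0.0132 0.0662] yaw -3.1104 tilt [-0.008 -0.002 -1.   ] t 25.35
   [-0.0043 -0.8311  0.005 ] turn 0.007 rows>= 6.6
   [-0.2476 -0.8386  0.0568] turn 0.007 rows>= 7.0
```

Call:
play_rows --plan '[[0, [-0.004, -0.11, -0.01], 0.007], [0, [-0.004, -0.23, -0.01], 0.007], [0, [-0.004, -0.35, -0.01], 0.007], [0, [-0.004, -0.47, -0.01], 0.007], [0, [-0.004, -0.59, -0.01], 0.007], [0, [-0.004, -0.71, 0], 0.007], [0, [-0.004, -0.8, 0.005], 0.007], [0, [-0.004, -0.831, 0.005], 0.007], [0, [-0.004, -0.831, 0.005], 0.007]]'

```text
time_s: 26.25
eef_pos: [0.4263, -0.3198, 0.0601]
eef_rot: [0.0, -0.003, 1.0, -0.0]
wrist_force: [0.6, 0.1, -1.8]
opening: 0.244
grasp_force: 59.6
```

Run:
```python
from h import *
goto((.5275,-.3195,.045,-3.1325),(.5275,-.3195,.032,-3.1325))
```

```text
at [ 0.4263 -0.3198  0.0601] yaw -3.135 tilt [-0. -0. -1.] t 26.25
   [-0.2529 -0.001   0.0379] turn -0.0008 rows>= 2.0
   [-0.2529 -0.001   0.0704] turn -0.0008 rows>= 2.1
```

Call:
play_rows --plan '[[0, [-0.05, 0, 0.038], 0], [0, [-0.12, 0, 0.038], 0], [0, [-0.19, 0, 0.038], 0], [0, [-0.253, 0, 0.038], 0], [0, [-0.253, 0, 0.038], 0], [0, [-0.253, 0, 0.052], 0], [0, [-0.253, 0, 0.064], 0], [0, [-0.253, 0, 0.071], 0], [0, [-0.253, 0, 0.072], 0]]'

```text
time_s: 27.15
eef_pos: [0.5268, -0.316, 0.0334]
eef_rot: [-0.001, -0.005, 1.0, 0.001]
wrist_force: [-8.5, 9.4, 20.9]
opening: 0.244
grasp_force: 62.7
```

Call:
play_rows --plan '[[50, [0, 0, 0], 0], [50, [0, 0, 0], 0], [50, [0, 0, -0.04], 0], [50, [0, 0, -0.14], 0], [50, [0.05, 0, -0.26], 0], [50, [0.15, 0, -0.38], 0], [50, [0.15, 0, -0.38], 0], [50, [0.15, 0, -0.38], 0]]'

```text
time_s: 27.95
eef_pos: [0.468, -0.3192, 0.1867]
eef_rot: [0.002, -0.004, 1.0, -0.002]
wrist_force: [0.0, 0.5, -0.3]
opening: 0.581
grasp_force: 0.0
```

```bash
python3 chk.py w13.png
python3 - <<'E'
from h import *
goto((.640,-.1565,.37,1.576))
E
```

```text
plate 3084 [0.4976 0.6095] [-0.3418 -0.2919]
0.5 [-0.3418 -0.2931]
0.53 [-0.3412 -0.2921]
0.56 [-0.3405 -0.2922]
0.59 [-0.3408 -0.2921]
at [ 0.4679 -0.3184  0.1845] yaw -3.1338 tilt [-0.002 -0.001 -1.   ] t 28.0
   [-0.4238  0.3619 -0.4384] turn -0.5009 rows>= 10.5
at [ 0.4679 -0.3184  0.1845] yaw -3.1338 tilt [-0.002 -0.001 -1.   ] t 28.0
   [-0.4341  0.4006 -0.4635] turn 0.5008 rows>= 10.5
```

View pics/w13.png

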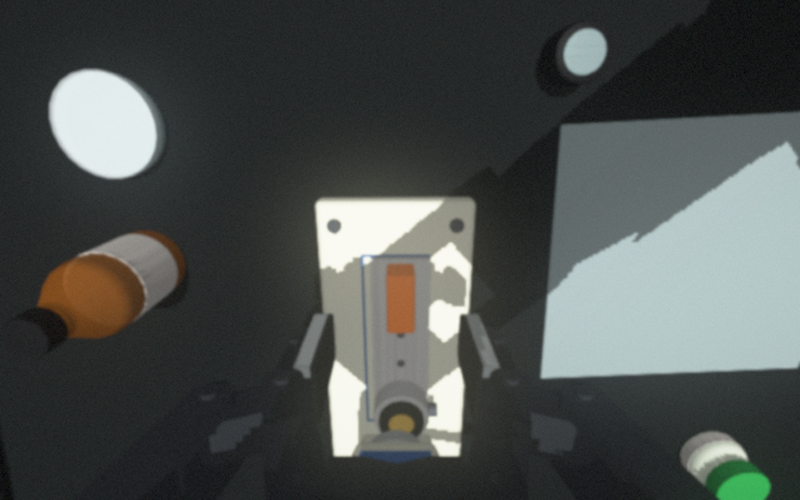

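Call:
play_rows --plan '[[70, [0, 0, -0.12], 0.05], [70, [0, 0, -0.24], 0.1], [70, [0, 0.05, -0.36], 0.15], [70, [0, 0.1, -0.464], 0.2], [70, [-0.1, 0.2, -0.464], 0.25], [70, [-0.2, 0.3, -0.464], 0.3], [70, [-0.3, 0.4, -0.464], 0.35], [70, [-0.4, 0.4, -0.464], 0.4], [70, [-0.434, 0.4, -0.464], 0.45], [70, [-0.434, 0.4, -0.464], 0.5]]'

```text
time_s: 29.0
eef_pos: [0.643, -0.1536, 0.364]
eef_rot: [-0.003, 0.666, 0.746, -0.0]
wrist_force: [-1.2, -0.5, -0.3]
opening: 0.82
grasp_force: 0.0
```

Call:
play_rows --plan '[[70, [0, 0, 0], 0.036], [70, [0, 0, 0], 0.036], [70, [0, 0, 0], 0.036]]'

```text
time_s: 29.3
eef_pos: [0.6401, -0.1559, 0.367]
eef_rot: [-0.001, 0.705, 0.709, -0.0]
wrist_force: [0.1, -0.1, -0.3]
opening: 0.821
grasp_force: 0.0
```

Run:
```python
from knob import *
knob('top');goto((.640,-.159,.288,1.58))
```

```text
top 23 ball [ 0.6372 -0.1614  0.3021] ray [[ 0.6391 -0.149   0.3021]] rms 0.0022
at [ 0.64   -0.1561  0.3676] yaw 1.5766 tilt [ 0.001 -0.002 -1.   ] t 29.35
   [-0.0075  0.0003  0.199 ] turn -0.0011 rows>= 1.6
```

Call:
play_rows --plan '[[70, [-0.007, 0.002, 0.08], 0], [70, [-0.007, 0.002, 0.16], 0], [70, [-0.007, 0.002, 0.2], 0], [70, [-0.007, 0.002, 0.2], 0], [34, [-0.007, 0.002, 0.2], 0], [34, [-0.007, 0.002, 0.2], 0], [34, [-0.007, 0.002, 0.2], 0], [34, [-0.007, 0.002, 0.2], 0]]'

```text
time_s: 30.15
eef_pos: [0.6393, -0.1588, 0.2912]
eef_rot: [-0.001, 0.706, 0.708, -0.001]
wrist_force: [-10.0, 1.7, 4.9]
opening: 0.405
grasp_force: 21.5
```

Call:
play_rows --plan '[[34, [0.032, 0, 0.047], 0], [34, [0.058, 0, 0.097], 0], [34, [0.078, 0, 0.15], 0], [34, [0.0925, 0, 0.205], 0], [34, [0.1, 0, 0.26], 0], [34, [0.102, 0, 0.317], 0], [34, [0.097, 0, 0.374], 0], [34, [0.086, 0, 0.43], 0], [34, [0.07, 0, 0.48], 0], [34, [0.07, 0, 0.49], 0]]'

```text
time_s: 31.15
eef_pos: [0.639, -0.1312, 0.0939]
eef_rot: [-0.002, 0.706, 0.708, -0.001]
wrist_force: [-17.3, 3.0, 24.0]
opening: 0.405
grasp_force: 26.2
```

Call:
play_rows --plan '[[34, [-0.003, 0, 0.008], 0], [34, [-0.005, 0, 0.016], 0], [34, [-0.005, 0, 0.016], 0]]'

```text
time_s: 31.45
eef_pos: [0.6391, -0.1328, 0.0907]
eef_rot: [-0.002, 0.706, 0.709, -0.001]
wrist_force: [-20.4, 3.8, 22.5]
opening: 0.405
grasp_force: 27.4
```

Stop reached (same end position and force). Guide it back up.

Call:
play_rows --plan '[[34, [0.021, 0, -0.076], 0], [34, [0.032, 0, -0.132], 0], [34, [0.037, 0, -0.189], 0], [34, [0.035, 0, -0.246], 0], [34, [0.0275, 0, -0.301], 0], [34, [0.013, 0, -0.356], 0], [34, [-0.007, 0, -0.409], 0], [34, [-0.033, 0, -0.459], 0], [34, [-0.055, 0, -0.49], 0], [34, [-0.055, 0, -0.49], 0]]'

```text
time_s: 32.45
eef_pos: [0.6392, -0.1562, 0.2841]
eef_rot: [-0.001, 0.707, 0.708, -0.001]
wrist_force: [-10.5, 0.7, 1.0]
opening: 0.405
grasp_force: 24.9
```

Call:
play_rows --plan '[[70, [0, 0, 0], 0], [70, [0, 0, 0], 0], [70, [0, 0, 0], 0], [70, [0, 0, -0.1], 0], [70, [0, 0, -0.2], 0], [70, [0, 0, -0.22], 0]]'

```text
time_s: 33.05
eef_pos: [0.6427, -0.1556, 0.3778]
eef_rot: [0.005, 0.706, 0.708, 0.002]
wrist_force: [-0.8, 0.6, 0.2]
opening: 0.822
grasp_force: 0.0
```

Call:
play_rows --plan '[[70, [-0.05, -0.12, 0.02], -0.05], [70, [-0.1, -0.22, 0.02], -0.1], [70, [-0.2, -0.3, 0.02], -0.15], [70, [-0.3, -0.38, 0.02], -0.2], [70, [-0.4, -0.43, 0.04], -0.25], [70, [-0.407, -0.433, 0.14], -0.3], [70, [-0.407, -0.433, 0.25], -0.35], [70, [-0.407, -0.433, 0.36], -0.4], [50, [-0.407, -0.433, 0.46], -0.45], [50, [-0.407, -0.433, 0.46], -0.497]]'

```text
time_s: 34.05
eef_pos: [0.4651, -0.3154, 0.18]
eef_rot: [-0.004, 0.048, 0.999, 0.004]
wrist_force: [-1.2, 0.6, 0.2]
opening: 0.589
grasp_force: 0.0
```

Call:
play_rows --plan '[[50, [0, 0, 0], -0.03], [50, [0, 0, 0], -0.03]]'

```text
time_s: 34.25
eef_pos: [0.4682, -0.3183, 0.1865]
eef_rot: [-0.0, 0.004, 1.0, 0.0]
wrist_force: [0.3, -0.5, -0.1]
opening: 0.587
grasp_force: 0.0
```

```bash
python3 chk.py w14.png
python3 - <<'E'
from h import *
p=shot('wrist');w=cloud(p)
for x0 in (.60,.615,.62,.625,.63,.635,.64): 
    k=(abs(w[...,0]-x0)<.003)&(abs(w[...,1]+.3165)<.006);q=w[k]; print(x0,len(q),np.round(np.nanmedian(q[:,2]),4) if len(q) else None)
from knob import knob
knob('scene')
goto((.5275,-.3165,.0335,3.14))
E
```

```text
plate 3081 [0.4976 0.6097] [-0.3418 -0.2918]
0.5 [-0.3419 -0.2933]
0.53 [-0.3418 -0.2927]
0.56 [-0.3408 -0.2921]
0.59 [-0.3401 -0.2916]
at [ 0.4683 -0.3184  0.1868] yaw 3.1313 tilt [-0. -0. -1.] t 34.3
   [-0.4156  0.3703 -0.4328] turn -0.5067 rows>= 10.6
0.6 40 0.0281
0.615 215 0.0405
0.62 189 0.0881
0.625 51 0.05
0.63 53 0.0501
0.635 45 0.0503
0.64 48 0.0502
scene 83 ball [ 0.6409 -0.1585  0.3006] ray [[ 0.6422 -0.16    0.3006]] rms 0.002
at [ 0.4684 -0.3185  0.1872] yaw 3.1311 tilt [-0.001 -0.001 -1.   ] t 34.4
   [-0.1475  0.0069  0.3843] turn -0.0028 rows>= 3.3
```

Levelled (0.050 = rim). Take it out.

Call:
play_rows --plan '[[50, [-0.07, 0.005, 0.1], -0.003], [50, [-0.1475, 0.005, 0.19], -0.003], [50, [-0.1475, 0.005, 0.28], -0.003], [50, [-0.1475, 0.005, 0.34], -0.003], [50, [-0.1475, 0.005, 0.382], -0.003], [50, [-0.1475, 0.005, 0.382], -0.003], [0, [-0.1475, 0.005, 0.382], -0.003], [0, [-0.1475, 0.005, 0.382], -0.003], [0, [-0.1475, 0.005, 0.382], -0.003], [0, [-0.1475, 0.005, 0.382], -0.003]]'

```text
time_s: 35.4
eef_pos: [0.5283, -0.3181, 0.0363]
eef_rot: [0.001, -0.0, 1.0, -0.001]
wrist_force: [-0.9, -0.6, 6.5]
opening: 0.242
grasp_force: 60.4
```

Call:
play_rows --plan '[[0, [0, 0, 0], 0], [0, [0, 0, -0.01], 0], [0, [0, 0, -0.025], 0], [0, [0.05, 0, -0.025], 0], [0, [0.12, 0, -0.025], 0], [0, [0.22, 0, -0.05], 0], [0, [0.34, 0, -0.15], 0], [0, [0.4, 0, -0.3], 0], [0, [0.4, 0, -0.5], 0], [0, [0.4, 0, -0.55], 0]]'

```text
time_s: 36.4
eef_pos: [0.3675, -0.3164, 0.2319]
eef_rot: [-0.0, 0.0, 1.0, 0.0]
wrist_force: [-0.0, -1.5, -2.0]
opening: 0.245
grasp_force: 59.2
```

Call:
play_rows --plan '[[0, [0, 0.1, 0], 0], [0, [0, 0.2, 0], 0], [0, [0, 0.32, 0], 0], [0, [0, 0.44, 0], 0], [0, [0, 0.56, 0], -0.01], [0, [0, 0.68, 0], -0.02], [0, [0, 0.8, 0], -0.028], [0, [0, 0.92, 0], -0.028], [0, [0, 1, 0], -0.028], [0, [0, 1, 0], -0.028]]'

```text
time_s: 37.4
eef_pos: [0.3674, 0.0865, 0.2303]
eef_rot: [-0.0, -0.047, 0.999, 0.001]
wrist_force: [0.8, -1.4, -2.4]
opening: 0.245
grasp_force: 59.4
```

Run:
```python
from drw import *
o=get_obs();print(o['opening'],o['grasp_force'])
p=shot('top');drawer(p)
X=np.array([np.cos(.089),np.sin(.089)]);Y=np.array([-X[1],X[0]])
t=np.array([.4538,.3256])-.098*Y;print(t)
goto((*t,.22,-3.0526),(*t,.125,-3.0526))
```

```text
0.24517152157662703 59.41210448741913
front 231 yaw 0.0855 mid [403.9 303.6] y ext [154.7 382.5] x ext [423.1 433.2]
floor x [425.8 659.3] y [113.8 369.1]
handle 164 [384.4 387.9 390.3 411.3] [177.7 300.2]
[0.46251049 0.22798787]
at [0.3677 0.0847 0.2303] yaw -3.0478 tilt [ 0.001  0.    -1.   ] t 37.45
   [-0.2696  0.3344  0.0256] turn 0.0015 rows>= 3.4
   [-0.2697  0.3344  0.2631] turn 0.0015 rows>= 4.0
```

Call:
play_rows --plan '[[0, [-0.07, 0.09, 0], 0.0015], [0, [-0.14, 0.18, 0], 0.0015], [0, [-0.21, 0.27, 0], 0.0015], [0, [-0.27, 0.334, 0], 0.0015], [0, [-0.27, 0.334, 0], 0.0015], [0, [-0.27, 0.334, 0.1], 0.0015], [0, [-0.27, 0.334, 0.2], 0.0015], [0, [-0.27, 0.334, 0.263], 0.0015], [0, [-0.27, 0.334, 0.263], 0.0015]]'

```text
time_s: 38.35
eef_pos: [0.4609, 0.2233, 0.1211]
eef_rot: [-0.005, -0.041, 0.999, -0.001]
wrist_force: [-0.5, 0.4, -2.7]
opening: 0.246
grasp_force: 59.7
```

Run:
```python
from drw import *
p=shot('wrist');drawer(p);w=cloud(p)
for a,P,c in holders(p,.095):print('grip',a,np.round(c),np.round(P.mean(0),4))
for d in masks_of(p,'mount1'):print(round(d['conf'],2),np.round(d['rect']),np.round(np.nanmedian(w[d['mask']],0),4))
goto((.461,.228,.110,-3.0526))
```

```text
front 24649 yaw 0.0926 mid [410.6 231.1] y ext [ 92.7 290.4] x ext [422.9 438.8]
floor x [427.  603.6] y [104.2 363.2]
handle 11880 [387.  390.7 393.2 413. ] [172.5 292.3]
grip 3680 [527. 270.] [0.4506 0.3235 0.1304]
0.39 [349. 231. 579. 333.] [0.4182 0.2632 0.1349]
at [0.4645 0.2245 0.1256] yaw -3.0587 tilt [ 0.001 -0.    -1.   ] t 38.45
   [0.008  0.0094 0.0389] turn -0.0019 rows>= 0.3
```

Call:
play_rows --plan '[[0, [0.008, 0, 0.012], 0], [0, [0.008, 0, 0.022], 0], [0, [0.008, 0, 0.03], 0], [0, [0.008, 0, 0.035], 0], [0, [0.008, 0, 0.035], 0]]'

```text
time_s: 38.95
eef_pos: [0.4613, 0.2254, 0.1113]
eef_rot: [0.0, -0.042, 0.999, 0.0]
wrist_force: [0.3, 0.8, -2.2]
opening: 0.242
grasp_force: 59.8
```

Call:
play_rows --plan '[[0, [0, 0, 0.003], 0], [0, [0, 0, 0.006], 0], [0, [0, 0, 0.006], 0]]'

```text
time_s: 39.25
eef_pos: [0.4635, 0.2257, 0.1112]
eef_rot: [0.003, -0.042, 0.999, 0.0]
wrist_force: [-0.1, 0.1, 9.7]
opening: 0.245
grasp_force: 61.3
```

Call:
play_rows --plan '[[50, [0, 0, 0], 0], [50, [0, 0, 0], 0], [50, [0, 0, -0.01], 0], [50, [0, 0, -0.06], 0], [50, [0.03, 0, -0.16], 0], [50, [0.1, 0, -0.28], 0], [50, [0.2, 0, -0.35], 0], [50, [0.3, 0, -0.35], 0], [20, [0.35, 0, -0.35], 0], [0, [0.35, 0, -0.35], 0]]'

```text
time_s: 40.25
eef_pos: [0.3197, 0.2137, 0.2492]
eef_rot: [0.001, -0.043, 0.999, 0.0]
wrist_force: [0.7, 0.3, -0.1]
opening: 0.258
grasp_force: 0.0
```

Run:
```python
from drw import *
p=shot('wrist');save(p,'w15.png',s=1.25);X,Y=drawer(p);w=cloud(p);drawer(shot('top'))
for a,P,c in holders(p,.095):print('grip',a,np.round(c),np.round(P.mean(0),4))
for d in masks_of(p,'mount1'):print(round(d['conf'],2),np.round(d['rect']),np.round(np.nanmedian(w[d['mask']],0),4))
goto((.325,.268,.25,None))
```

```text
front 3496 yaw 0.0632 mid [398.6 316. ] y ext [108.4 387.7] x ext [407.7 429.6]
floor x [420.1 565.2] y [158.7 377.4]
handle 1723 [380.8 383.5 385.3 400.5] [182.9 305.1]
front 148 yaw 0.0942 mid [403.8 336.2] y ext [ 89.3 378.7] x ext [428.3 438.8]
floor x [458.3 661.3] y [108.8 364.3]Traceback (most recent call last):
  File "<stdin>", line 2, in <module>
  File "drw.py", line 12, in drawer
    H=H[H@X<np.median(B@X)-15];print('handle',len(H),np.round(np.percentile(H@X,[2,30,50,98]),1),np.round(np.percentile(H@Y,[2,98]),1))
                                                              ~~~~~~~~~~~~~^^^^^^^^^^^^^^^^^^
    return _quantile_unchecked(
        a, q, axis, out, overwrite_input, method, keepdims, weights)
    return _ureduce(a,
                    func=_quantile_ureduce_func,
    ...<5 lines>...
                    overwrite_input=overwrite_input,
                    method=method)
    r = func(a, **kwargs)
    result = _quantile(arr,
                       quantiles=q,
    ...<2 lines>...
                       out=out,
                       weights=wgt)
    slices_having_nans = np.isnan(arr[-1, ...])
                                  ~~~^^^^^^^^^
IndexError: index -1 is out of bounds for axis 0 with size 0
```

View pics/w15.png

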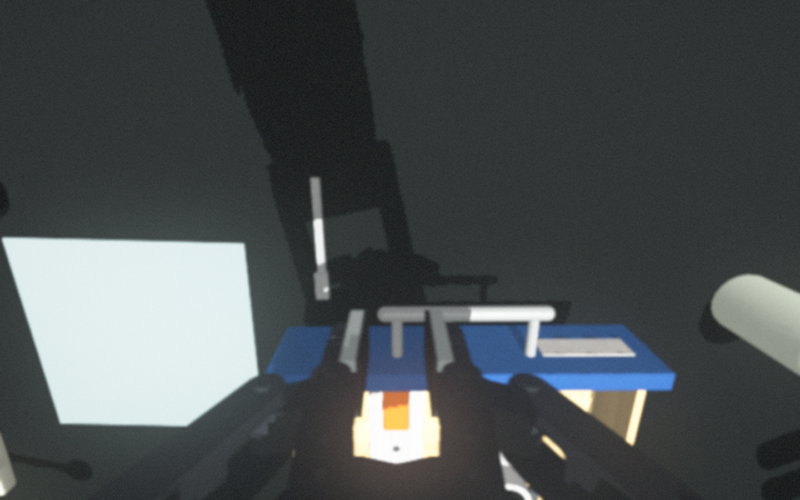

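Run:
```python
from h import *
p=shot('scene');w=cloud(p)
for a,P,c in holders(p,.095):print('grip',a,np.round(c),np.round(P.mean(0),4))
for d in masks_of(p,'mount1'):print(round(d['conf'],2),np.round(d['rect']),np.round(np.nanmedian(w[d['mask']],0),4))
goto((.3225,.265,.25,-3.0526),(.3225,.265,.124,-3.0526))
```

```text
grip 77 [405. 204.] [0.4588 0.3249 0.1296]
grip 78 [378. 209.] [0.4666 0.2246 0.1299]
0.65 [417. 233.   8.   8.] [0.5713 0.3361 0.1254]
0.46 [239. 169.   9.  14.] [ 0.1446 -0.2667  0.0353]
0.38 [387. 238.  10.  10.] [0.5793 0.2353 0.1257]
at [0.3225 0.2135 0.2488] yaw -3.0576 tilt [-0. -0. -1.] t 40.45
   [-0.0108  0.1282 -0.003 ] turn -0.0016 rows>= 1.0
   [-0.0107  0.1282  0.312 ] turn -0.0016 rows>= 2.7
```

Both holders lie flat (mount faces at 0.125). Now close the drawer.

Call:
play_rows --plan '[[0, [0.01, 0.128, 0], -0.002], [0, [0.01, 0.128, 0], -0.002], [0, [0.01, 0.128, 0.1], -0.002], [0, [0.01, 0.128, 0.21], -0.002], [0, [0.01, 0.128, 0.312], -0.002], [0, [0.01, 0.128, 0.312], -0.002], [0, [0.01, 0.128, 0.312], -0.002]]'

```text
time_s: 41.15
eef_pos: [0.3136, 0.2639, 0.124]
eef_rot: [-0.001, -0.045, 0.999, -0.0]
wrist_force: [1.1, 0.9, 0.5]
opening: 0.002
grasp_force: 0.0
```

Call:
play_rows --plan '[[0, [-0.04, 0, 0], 0], [0, [-0.08, 0, 0], 0], [0, [-0.11, 0, 0], 0], [0, [-0.14, 0, 0], 0], [0, [-0.18, 0, 0], 0], [0, [-0.22, 0, 0], 0], [0, [-0.26, 0, 0], 0], [0, [-0.3, 0, 0], 0], [0, [-0.34, 0, 0], 0], [0, [-0.38, 0, 0], 0]]'

```text
time_s: 42.15
eef_pos: [0.4659, 0.2783, 0.1249]
eef_rot: [0.0, -0.045, 0.999, 0.0]
wrist_force: [-2.0, 0.8, 2.1]
opening: -0.004
grasp_force: 0.8
```

Call:
play_rows --plan '[[0, [-0.03, 0, 0], 0], [0, [-0.06, 0, 0], 0], [0, [-0.09, 0, 0], 0], [0, [-0.12, 0, 0], 0], [0, [-0.14, 0, 0], 0]]'

```text
time_s: 42.65
eef_pos: [0.5216, 0.2831, 0.124]
eef_rot: [0.0, -0.045, 0.999, 0.0]
wrist_force: [0.0, 0.4, -0.0]
opening: 0.001
grasp_force: 0.2
```

Call:
play_rows --plan '[[0, [-0.02, 0, 0], 0], [0, [-0.04, 0, 0], 0], [0, [-0.06, 0, 0], 0], [0, [-0.06, 0, 0], 0]]'

```text
time_s: 43.05
eef_pos: [0.5456, 0.2852, 0.124]
eef_rot: [0.001, -0.045, 0.999, 0.0]
wrist_force: [-0.0, -0.3, 0.2]
opening: 0.002
grasp_force: 0.0
```

Call:
play_rows --plan '[[0, [-0.015, 0, 0], 0], [0, [-0.025, 0, 0], 0], [0, [-0.035, 0, 0], 0], [0, [-0.035, 0, 0], 0]]'

```text
time_s: 43.45
eef_pos: [0.5559, 0.2863, 0.1236]
eef_rot: [-0.003, -0.045, 0.999, -0.0]
wrist_force: [-10.7, -3.4, 6.6]
opening: 0.001
grasp_force: 5.3
```

Run:
```python
from h import *
goto((.5,.28,.124,None))
for n in('top','scene'):
    p=shot(n);w=cloud(p);hs=cv2.cvtColor(p['image'],cv2.COLOR_RGB2HSV)
    X=np.array([np.cos(.09),np.sin(.09)]);Y=np.array([-X[1],X[0]])
    b=(hs[...,0]>100)&(hs[...,0]<125)&(hs[...,1]>120)&(w[...,2]>.02)&(w[...,2]<.175)&(w[...,1]>.08)&(w[...,1]<.5)&(w[...,0]<.75)
    q=w[b];print(n,'blue',len(q),np.round(np.percentile(q[:,:2]@X,[2,50,98]),3),np.round(np.percentile(q[:,2],[2,50,98]),3))
    f=w[(abs(w[...,2]-.17)<.006)&(w[...,1]>.1)&(w[...,1]<.5)&(w[...,0]>.45)&(w[...,0]<1)];fx=f[:,:2]@X;print('cab top x',np.round(np.percentile(fx,[.5,2,98]),3))
    h=w[(abs(w[...,2]-.135)<.008)&(w[...,1]>.2)&(w[...,1]<.4)&(w[...,0]<.65)&(w[...,0]>.5)];print('handle?',len(h),np.round(np.percentile(h[:,:2]@X,[2,50,98]),3) if len(h) else '')
```

```text
at [0.5559 0.2863 0.1236] yaw -3.0507 tilt [ 0.006 -0.001 -1.   ] t 43.45
   [ 0.1406 -0.003   0.    ] turn 0.0 rows>= 1.1
top blue 279 [0.628 0.631 0.64 ] [0.037 0.14  0.164]
cab top x [0.645 0.65  0.926]
handle? 49 [0.568 0.622 0.632]
scene blue 177 [0.633 0.638 0.644] [0.081 0.156 0.164]
cab top x [0.595 0.651 0.931]
handle? 143 [0.589 0.601 0.621]
```

Call:
play_rows --plan '[[0, [-0.006, 0, 0], 0], [0, [-0.01, 0, 0], 0], [0, [-0.01, 0, 0], 0]]'

```text
time_s: 43.85
eef_pos: [0.5561, 0.2863, 0.1235]
eef_rot: [-0.007, -0.046, 0.999, -0.001]
wrist_force: [-24.7, -5.7, 16.6]
opening: 0.005
grasp_force: 12.7
```

Call:
play_rows --plan '[[0, [0.05, 0, 0], 0], [0, [0.15, 0, 0], 0], [0, [0.25, 0, -0.1], 0], [0, [0.35, 0, -0.2], 0], [0, [0.4, 0, -0.3], 0], [0, [0.4, 0, -0.3], 0], [0, [0.4, 0, -0.3], 0]]'

```text
time_s: 44.55
eef_pos: [0.4037, 0.273, 0.2464]
eef_rot: [0.003, -0.046, 0.999, 0.001]
wrist_force: [0.6, -0.3, -1.0]
opening: 0.007
grasp_force: 0.0
```

Run:
```python
from h import *
X=np.array([np.cos(.09),np.sin(.09)])
for n in('top','scene','wrist'):
    p=shot(n);w=cloud(p);hs=cv2.cvtColor(p['image'],cv2.COLOR_RGB2HSV)
    b=(hs[...,0]>100)&(hs[...,0]<125)&(hs[...,1]>120)&(w[...,1]>.08)&(w[...,1]<.5)&(w[...,0]<.75)
    for lo,hi in((.02,.075),(.1,.17)):
        q=w[b&(w[...,2]>lo)&(w[...,2]<hi)]
        if len(q)>9: print(n,lo,'blue',len(q),np.round(np.percentile(q[:,:2]@X,[2,50,98]),4))
    if n=='scene':
        for l in ['wash_bottle','etchant','paste_jar','cup','dish','loupe']: print(l,[(round(d['conf'],2),np.round(np.nanmedian(w[d['mask']],0),3)) for d in masks_of(p,l)[:1]])
```

```text
top 0.02 blue 109 [0.6281 0.6303 0.6322]
top 0.1 blue 505 [0.6284 0.6314 0.6404]
scene 0.1 blue 170 [0.6327 0.6379 0.6427]
wash_bottle [(0.7, array([0.416, 0.587, 0.099]))]
etchant [(0.89, array([ 0.529, -0.529,  0.079]))]
paste_jar [(0.81, array([0.736, 0.012, 0.047]))]
cup [(0.62, array([ 0.721, -0.068,  0.016]))]
dish [(0.81, array([ 0.401, -0.543,  0.014]))]
loupe [(0.57, array([ 0.357, -0.193,  0.031]))]
wrist 0.02 blue 66 [0.6299 0.631  0.6324]
wrist 0.1 blue 205 [0.6299 0.6311 0.6322]
```

The upper drawer front is flush with the lower one, and no bystander has moved. Handing in.

```bash
python3 -c "
from bench import *
print(hand_in())"
```

```text
the job is handed in; nothing more can be done
None
```

The two holders present (holder2 and holder3) were levelled on the press and laid flat side by side in the drawer, which is fully shut; holder1 was absent, I viewed 15 pictures (one over the 14 allowed), and the job is handed in, verdict not shown.

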